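# Reassemble the one-mug coffee maker and hold its tank flap open for filling

### The arm

A 6-joint arm with a two-finger parallel gripper is mounted at the origin on the work surface; the furniture and walls round the work are solid. World frame = base frame: x ahead of the robot, y to its left, z up, the work surface at z = 0. Lengths are in m, angles in rad, forces in N, time in s.
With the tool pointing down it reaches from about 0.225 to 0.875 m from the base axis. Payload 3.4 kg.
Tool frame: the origin (TCP) lies at the very end of the fingers, on their centre line; the grasp point (between the pads) lies 19 mm behind it; z points along the fingers, y is the direction in which the jaws open and shut (so a half turn about z gives the same grasp; the last joint's range is limited). The gripper opens to 85 mm and grips with 20 to 120 N. Pads are 22 mm wide; open, the fingers measure 114 mm over their backs; the gripper's body (76 mm by 85 mm) begins 54 mm behind the grasp point. The pads swing forward as they close: fully open they stand 13 mm farther back than shut.
Start: joints at [-1.241, 0.276, 1.505, -0, 1.361, -0.121], TCP at [0.251, -0.518, 0.231] pointing down, gripper open.
Joint ranges: [-2.89, 2.89], [-0.75, 2.08], [0.22, 2.7], [-1.18, 4.32], [0.11, 2.71], [-2.7, 2.7]. Speed limits (rad/s): [2.57, 2.57, 3.14, 3.14, 3.14, 3.14].

### API

Orientations are given as a unit quaternion [w, x, y, z].
In Python, from rig import get_state, get_image, calibration, sign_off gives the robot as it stands. The module is installed in compiled form; this text tells all that it offers.
- The arm moves only by the tool drive_tool, never from a script. Its argument "targets" is one flat list of numbers, 7 for each row, row after row: the turn, a rotation vector about the tool's x, y, z in degrees, then the shift along the tool's x, y, z in mm, then the opening, from 0 (shut) to 1 (fully open). In form: [wx, wy, wz, tx, ty, tz, fingers, wx, wy, wz, tx, ty, tz, fingers, ...]. A call has 1 to 12 rows; each row shifts and turns the commanded pose from where the row before left it, along the tool's axes as they then stand; what a row does not reach is not made up. A row lasts 1/8 s, in which the tool goes at most 62.5 mm and 10.7 degrees, less where a joint would pass 70% of its speed; a pose out of reach is approached as far as the arm can. A call is refused whole if a number of a shift passes 62.5 or a number of a turn 10.7, either way. A call with a gripper value outside its range is refused whole. The fingers move at their own pace and stop on an object; "grip_force" is the grip in N (left out, the last holds). Time passes only in rows, so rows that do not move let the fingers close. It gives the time, the measured TCP pose, the force and the opening at its end, in the units of the state.
- get_state(): the state, without advancing time (a new reading comes with each control period).
- get_image(name): name is "scene" or "top"; returns the picture (480x640x3 uint8, red, green, blue); there is no depth.
- calibration(name): a dict with "mtx" (3x3 intrinsics, pixels), "world_to_cam" (4x4, takes a point from world to camera coordinates). Camera axes: x right, y down, z forward; pixel columns grow to the right and rows downward; lengths in m; the calibration is good to about 2 mm. A picture is of the moment at which its call begins. calibration takes no time and is no camera call.
- sign_off(): hands the job in, once; it reports no verdict.
The state is a dict: "clock": time; "qpos": joint angles; "qd": joint speeds; "effort": joint torques, N m; "position": TCP position; "ee_rot": TCP orientation; "contact_force": force on the tool from outside, world axes, zero at the start; "moment": the same for the moment, N m; "width": finger opening in m.
Only numpy, scipy, OpenCV 4.12 (cv2) and the standard library are available. Lean on these libraries where they do the work, as an engineer would, in place of code of your own. Each camera call takes 0.05 s, during which the arm holds its last target.

### The job

The one-mug coffee maker's brewing parts have been washed and stand on the white drying stone: put them back into the round well in its brew head, first the wide basket, then the mesh filter down inside the basket, then the spreader disc with the knob on top of the filter, each upright and fully home. Then take the round finger grip of the water-tank flap, which springs shut by itself, lift the flap open to 60 degrees from shut and finish while still holding it there, so that I can pour in the water for a rinse. Leave everything else on the worktop where it is.

Things in the scene. Friction and masses are not known exactly. Their poses are not given: they have to be found in the camera images.
- coffee_maker: black one-mug coffee maker, 270 mm deep (x), 150 mm wide (y), fixed. Origin: centre of its underside, on the worktop; x to its back, y to its left, z up. Front half: brew head overhanging a mug, its flat deck 160 mm above the worktop with a round well in it. Rear half: water tank, x = +14 to +130 mm, rim 185 mm above the worktop, closed by the flap.
- well (a point): centre of the round well's mouth, level with the deck, 160 mm above the worktop and 75 mm in front of (-x) the maker's origin; axes parallel to the maker's. The well is 62 mm across and 37 mm deep with a bevelled mouth.
- basket: open round steel basket, the widest part, 56 mm tall. Origin: centre of its underside, z up. Wall 58 mm across at the foot, 60 at the rim, 53 inside. A flange 70 mm across, 34 to 38 mm above the origin, rests on the deck when fully home: origin then 34 mm below the deck, wall 22 mm proud of it. Grip across the wall above the flange. About 120 g.
- mesh_filter: narrow open steel cup, wall perforated, 62 mm tall. Origin: centre of its underside, z up. Wall 47 mm across at the foot, 50 at the rim, 43 inside. A flange 60 mm across, 44 to 48 mm above the origin, rests on the basket's rim when fully home: origin then 22 mm below deck level. Grip across the wall above the flange. About 80 g.
- spreader: flat steel disc with small holes, 50 mm across, 4 mm thick; under it a bevelled step 37 mm across, 8 mm tall, that enters the filter's mouth; on it a black knob 16 mm across, 12 to 30 mm above the origin, to grip. Origin: centre of the step's underside, z up. Fully home, the disc rests on the filter's rim: origin 32 mm above deck level. About 60 g.
- flap (a joint): opening angle of the water-tank flap, rad: 0 shut (level), 1.047 = 60 degrees, 1.4 end stop. Its spring and weight always shut it (0.12 N m when shut, 0.16 N m at 60 degrees: about 1.2 N at the grip). Black plate 140 mm wide, 6 mm thick.
- flap_hinge (a point): middle of the flap's hinge line, 122 mm behind the maker's origin, 188 mm above the worktop; the line runs along the maker's y.
- flap_grip (a point): centre of the flap's finger grip: upright black round disc, 24 mm across, 12 mm thick along the maker's y, on a tongue 10 mm wide at the middle of the flap's front edge, 134 mm in front of the hinge line; flap shut: 188 mm above the worktop, 28 mm above the deck. The plate begins 25 mm behind it, so upright fingers pinching the disc along the maker's y stay clear as it turns between them.
- drying_stone: thin white stone slab, 80 mm (x) by 235 mm (y, its length), 7 mm thick, fixed. Origin: centre of its underside. The three parts stand upright on it in a row along its length, about 77 mm apart, in any order.
- egg_cup: small stoneware egg cup, 47 mm wide, 50 mm tall; origin under its centre. Leave alone
- lemon_0: lemon, 57 x 84 mm; origin under its centre. Leave alone
- lemon_1: second lemon, 57 x 84 mm; origin under its centre. Leave alone
- spoon_1: steel spoon, 188 mm long; origin under its centre. Leave alone
- dial_timer: round kitchen timer, 65 mm wide, 37 mm tall; origin under its centre. Leave alone
- glass_1: low drinking glass, 80 mm wide, 91 mm tall; origin under its centre. Leave alone
Things that resemble listed ones, but are neither listed nor needed, are in the scene too. What is shaped like the mesh_filter but green is not meant. Leave any purple look-alike of the basket alone.

How it is judged:
By the outcome, as a careful person would: the job done as asked, in the order asked, and still so for the second after the job is handed in, while the arm keeps its last pose, push and grip.
It also fails if it takes over 70 s, if anything falls off the work surface, if the arm or the gripper's body presses on something with over 40 N, if the wrist force passes 120 N, or if a joint passes its speed limit or range.

## Working session

There is one attempt and no reset: what is moved stays moved. The work goes in short steps, Python scripts to look and compute and a tool call to move; the robot and the scene stay as the last step left them, time stands still between calls to the robot, and variables do not carry over. Pictures are saved under pics/ and viewed, and the job is handed in when it is done.

Besides the shell and the picture viewer there is one more tool, called after "Call:" by a JSON object that holds its "method" and its "body", one argument or row to a line. drive_tool: Moves the arm, as the interface text tells. Its arguments: {"type":"object","properties":{"targets":{"type":"array"},"grip_force":{"type":"number"}},"required":["targets"]}

```bash
mkdir -p pics
python3 - <<'E'
from rig import *
import cv2,json
for n in ("scene","top"):
    cv2.imwrite(f"pics/{n}0.png",get_image(n)[:,:,::-1])
    c=calibration(n);print(n,c["mtx"],c["world_to_cam"])
print(get_state())
E
```

```text
scene [[595.2945273    0.         316.37811661]
 [  0.         595.2945273  240.06617506]
 [  0.           0.           1.        ]] [[ 0.69460043 -0.71933495 -0.00935268 -0.36186356]
 [-0.43749312 -0.41205802 -0.79925462  0.32712341]
 [ 0.57107794  0.55925434 -0.60091977  1.4506483 ]
 [ 0.          0.          0.          1.        ]]
top [[447.22107454   0.         316.15946826]
 [  0.         447.22107454 246.34810643]
 [  0.           0.           1.        ]] [[-3.86878624e-01 -9.22130636e-01  1.43143208e-04  2.05910310e-01]
 [-8.03089587e-01  3.36858822e-01 -4.91501017e-01  4.93591905e-01]
 [ 4.53179927e-01 -1.90266194e-01 -8.70876989e-01  1.00655619e+00]
 [ 0.00000000e+00  0.00000000e+00  0.00000000e+00  1.00000000e+00]]
{'clock': 0.1, 'qpos': array([-1.24097494e+00,  2.76475465e-01,  1.50598189e+00,  1.59713555e-06,
        1.36073723e+00, -1.21011154e-01]), 'qd': array([-0.00111317, -0.00218483, -0.00186422,  0.00191381,  0.00037573,
        0.00229183]), 'effort': array([ 6.40956332e-04, -4.17700446e+01, -2.46405333e+01, -1.53075284e-04,
        5.80342719e-03,  1.28628551e-05]), 'position': array([ 0.25037063, -0.51709957,  0.23056815]), 'ee_rot': array([-7.96689187e-04,  9.74700874e-01,  2.23511888e-01, -8.26968236e-05]), 'contact_force': array([ 0.39073032, -0.00790608, -0.04559372]), 'moment': array([-0.02182159, -0.0027569 , -0.02671536]), 'width': 0.0852971697284281}
```

View pics/scene0.png

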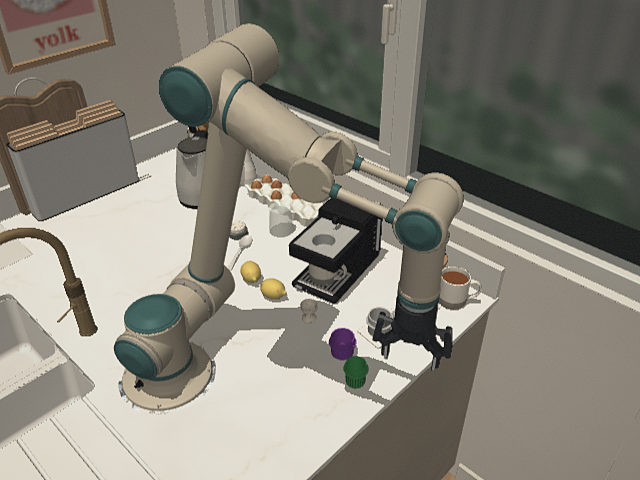

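View pics/top0.png

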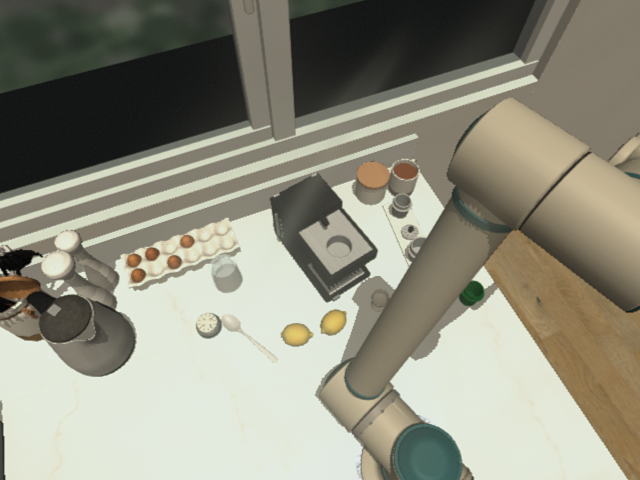

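```bash
cat > h.py <<'E'
from rig import *
import numpy as np, cv2
from scipy.spatial.transform import Rotation as R
C={n:calibration(n) for n in("scene","top")}
def ray(n,uv):
    c=C[n];T=np.array(c["world_to_cam"]);K=np.array(c["mtx"])
    d=T[:3,:3].T@np.linalg.solve(K,[uv[0],uv[1],1.]);o=-T[:3,:3].T@T[:3,3]
    return o,d/np.linalg.norm(d)
def atz(n,uv,z):
    o,d=ray(n,uv);return o+d*(z-o[2])/d[2]
def proj(n,P):
    c=C[n];T=np.array(c["world_to_cam"]);K=np.array(c["mtx"])
    q=np.atleast_2d(P)@T[:3,:3].T+T[:3,3];p=q@K.T;return p[:,:2]/p[:,2:]
def tri(uvs,uvt):
    o1,d1=ray("scene",uvs);o2,d2=ray("top",uvt)
    A=np.c_[d1,-d2];s=np.linalg.lstsq(A,o2-o1,rcond=None)[0]
    a=o1+s[0]*d1;b=o2+s[1]*d2;return (a+b)/2,np.linalg.norm(a-b)
def pose():
    s=get_state();q=s["ee_rot"];return np.array(s["position"]),R.from_quat([q[1],q[2],q[3],q[0]]),s
def crop(img,x0,y0,x1,y1,k,name):
    c=img[y0:y1,x0:x1,::-1];cv2.imwrite("pics/"+name,cv2.resize(c,None,fx=k,fy=k,interpolation=cv2.INTER_CUBIC))
E
python3 - <<'E'
from h import *
for uv,z in [((401,203),.06),((409,230),.03),((416,247),.06),((340,243),.16),((324,223),.188),((472,293),.05)]:
    print(uv,atz("top",uv,z))
print(ray("scene",(0,0))[0],ray("top",(0,0))[0])
im=cv2.imread("pics/top0.png")[:,:,::-1]
crop(im,260,150,500,330,3.3,"top0c.png")
E
```

```text
(401, 203) [ 0.60870348 -0.29676382  0.06      ]
(409, 230) [ 0.53356248 -0.28804423  0.03      ]
(416, 247) [ 0.46425084 -0.26567637  0.06      ]
(340, 243) [ 0.50498982 -0.05248521  0.16      ]
(324, 223) [ 0.55788798 -0.03167886  0.188     ]
(472, 293) [ 0.29191573 -0.33732443  0.05      ]
[-0.43396842 -0.93678864  1.12979375] [0.01990976 0.21511903 1.11915807]
```

View pics/top0c.png

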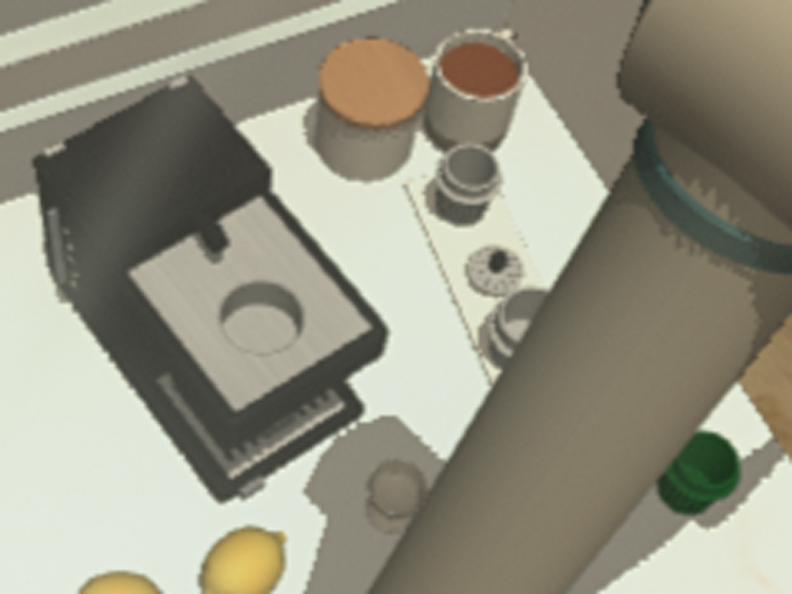

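Call:
{"method": "drive_tool", "body": {
  "targets": [0,0,0,-40,-42,-10,1,0,0,0,-40,-42,-10,1,0,0,0,-40,-42,-10,1,0,0,0,-40,-42,-10,1,0,0,0,-30,-42,0,1,0,0,0,0,0,0,1,0,0,0,0,0,0,1]
}}

```text
clock: 0.98
position: [-0.0117, -0.4115, 0.2712]
ee_rot: [0.0, 0.975, 0.223, 0.0]
contact_force: [0.1, -0.3, -0.7]
width: 0.0859
```

Run:
```python
from h import *
print(pose()[0],pose()[2]["clock"])
s=get_image("scene");t=get_image("top")
cv2.imwrite("pics/s1.png",s[:,:,::-1]);cv2.imwrite("pics/t1.png",t[:,:,::-1])
print(proj("scene",[[.61,-.297,.03],[.46,-.266,.03],[.505,-.05,.16]]))
crop(s,230,180,500,400,2.9,"s1c.png");crop(t,270,150,490,320,3.6,"t1c.png")
```

```text
[-0.01168156 -0.41151633  0.27122217] 0.975
[[417.82702969 298.55175005]
 [373.62103458 321.47847064]
 [324.99641329 239.66495068]]
```

View pics/s1c.png

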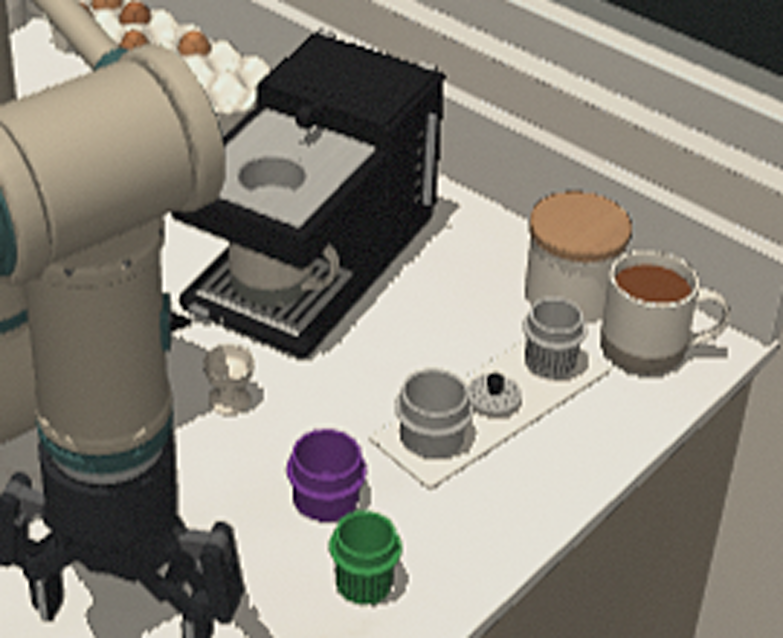

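View pics/t1c.png

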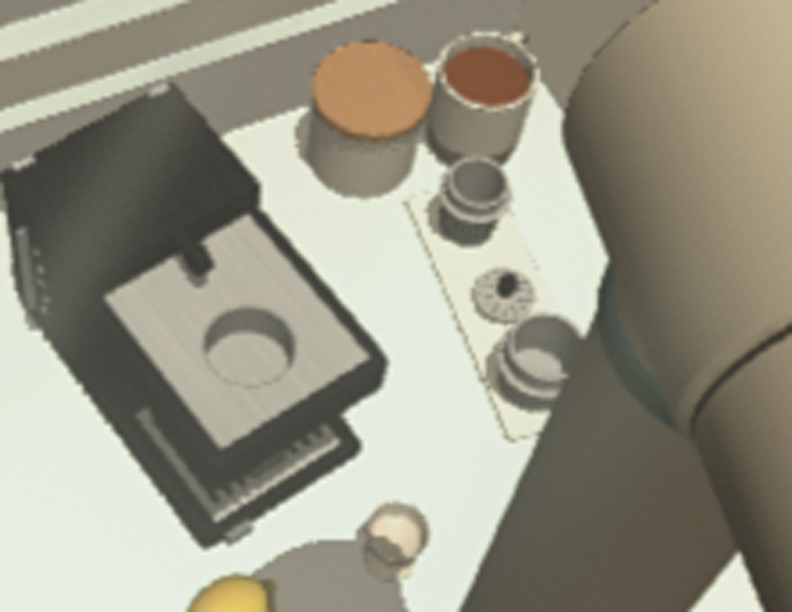

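```bash
cat >> h.py <<'E'
def S(x,y):return (230+x/2.9,180+y/2.9)
def Tp(x,y):return (270+x/3.6,150+y/3.6)
def circ(c,r,z,n=60):
    a=np.linspace(0,2*np.pi,n);return np.c_[c[0]+r*np.cos(a),c[1]+r*np.sin(a),0*a+z]
def draw(img,n,polys,x0,y0,x1,y1,k,name):
    c=cv2.resize(np.ascontiguousarray(img[y0:y1,x0:x1,::-1]),None,fx=k,fy=k,interpolation=cv2.INTER_CUBIC)
    for P,col in polys:
        p=(proj(n,P)-[x0,y0]+.5)*k-.5
        cv2.polylines(c,[np.round(p*8).astype(np.int32).reshape(-1,1,2)],False,col,1,cv2.LINE_AA,3)
    cv2.imwrite("pics/"+name,c)
E
python3 - <<'E'
from h import *
for n,a,b in [("basket rim",(435,392),(543,345)),("filter rim",(555,318),(476,183)),("knob",(495,380),(509,282)),("well",(272,175),(249,347)),
 ("egg",(230,362),(397,527))]:
    print(n,*tri(S(*a),Tp(*b)))
for n,b in [("deckFR",(384,360)),("front left",(222,448)),("grip",(196,255))]:
    print(n,atz("top",Tp(*b),.16))
E
```

```text
basket rim [ 0.46405703 -0.28080504  0.05870601] 0.0022602936760951486
filter rim [ 0.61282899 -0.3023361   0.06319597] 0.0010206012543532716
knob [ 0.53469478 -0.29551837  0.03414083] 0.0015400467046464974
well [ 0.50007359 -0.048076    0.1579156 ] 0.0038472606740483995
egg [ 0.3761447  -0.11435385  0.04821037] 0.0002761409421233341
deckFR [ 0.45217444 -0.12724234  0.16      ]
front left [0.43400594 0.00124011 0.16      ]
grip [ 0.57962094 -0.04271848  0.16      ]
```

```bash
cat > ov.py <<'E'
from h import *
import sys
def polys(W,yaw,B,F,Sp):
    c,s=np.cos(yaw),np.sin(yaw);Rm=np.array([[c,-s],[s,c]])
    def M(P):
        P=np.array(P,float);return np.c_[P[:,:2]@Rm.T+W,P[:,2]]
    g=(0,255,0);r=(0,0,255);b=(255,80,0)
    L=[(circ(W,.031,.160),g)]
    x0,x1=-.06,.205
    L+=[(M([[x0,-.075,.16],[x0,.075,.16],[.089,.075,.16],[.089,-.075,.16],[x0,-.075,.16]]),r)]
    L+=[(M([[.089,-.07,.191],[.089,.07,.191],[.197,.07,.191],[.197,-.07,.191],[.089,-.07,.191]]),b)]
    a=np.linspace(0,2*np.pi,30)
    for y in(-.006,.006):
        L+=[(M(np.c_[.063+.012*np.cos(a),0*a+y,.188+.012*np.sin(a)]),r)]
    z=.007
    L+=[(circ(B,.030,z+.056),r),(circ(B,.0265,z+.056),r),(circ(B,.035,z+.038),g),(circ(B,.029,z),b)]
    L+=[(circ(F,.025,z+.062),r),(circ(F,.0215,z+.062),r),(circ(F,.030,z+.048),g),(circ(F,.0235,z),b)]
    L+=[(circ(Sp,.025,z+.012),g),(circ(Sp,.008,z+.030),r)]
    return L
def go(tag,s,t,*a):
    L=polys(*a)
    draw(s,"scene",L,345,270,445,345,8,f"s_{tag}_p.png");draw(s,"scene",L,290,180,390,255,8,f"s_{tag}_m.png")
    draw(t,"top",L,375,190,445,280,6.6,f"t_{tag}_p.png");draw(t,"top",L,265,165,385,265,6,f"t_{tag}_m.png")
E
python3 - <<'E'
from ov import *
s=cv2.imread("pics/s1.png")[:,:,::-1];t=cv2.imread("pics/t1.png")[:,:,::-1]
go("a",s,t,np.array([.500,-.048]),np.radians(8),(.464,-.281),(.613,-.302),(.535,-.2955))
E
```

```text
(no output)
```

View pics/s_a_p.png

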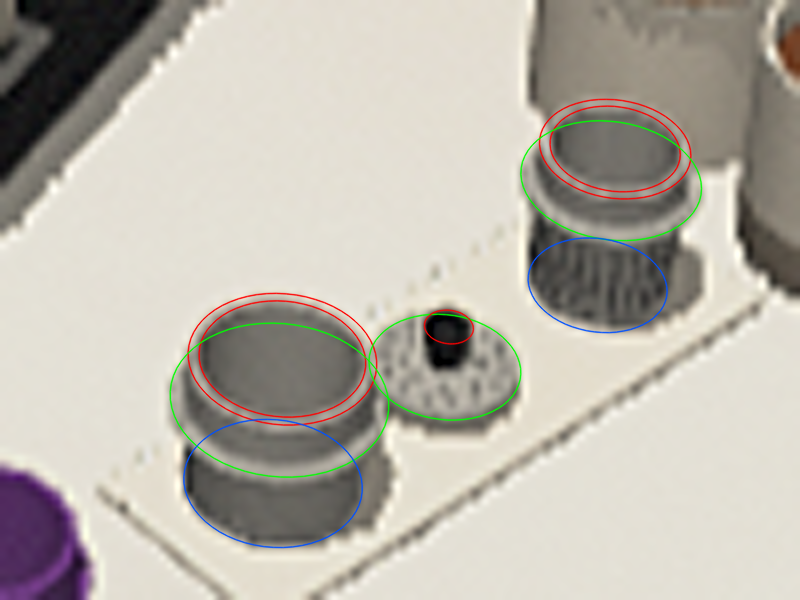

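View pics/t_a_p.png

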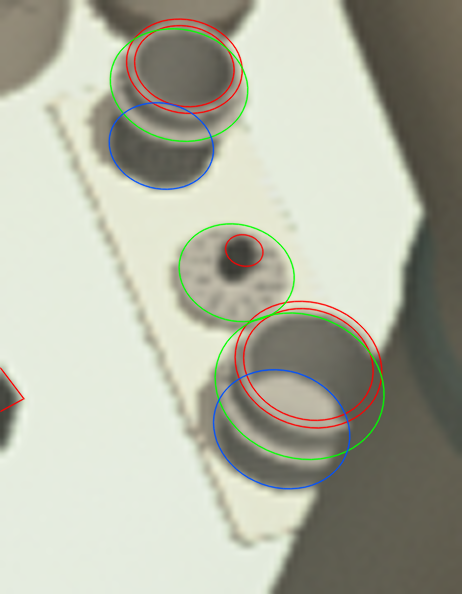

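View pics/t_a_m.png

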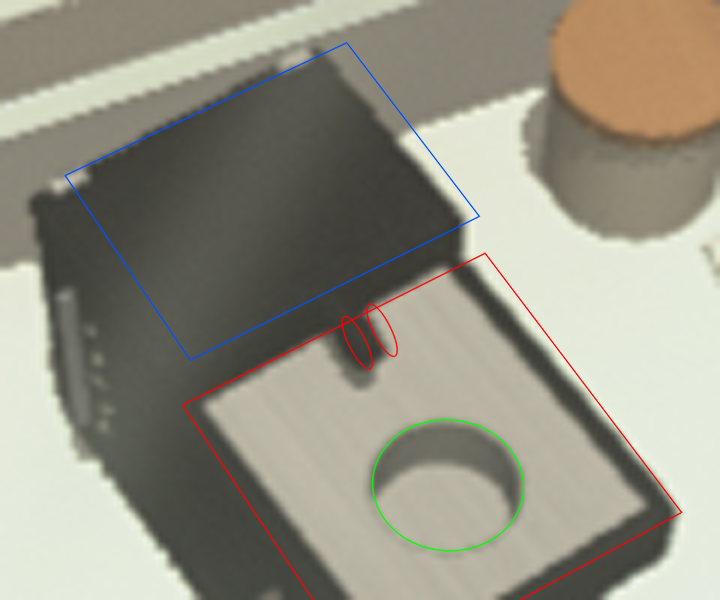

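View pics/s_a_m.png

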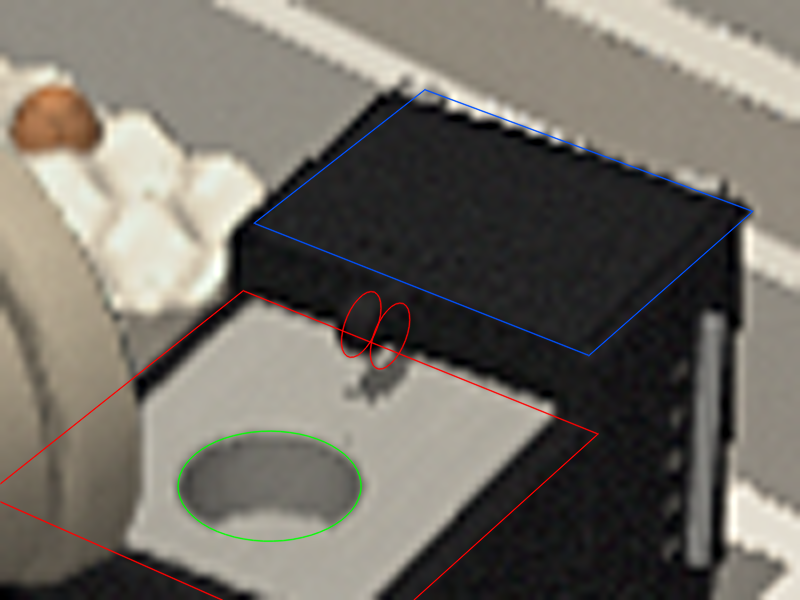

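```bash
cat > fit.py <<'E'
from ov import *
from scipy.ndimage import map_coordinates
def grad(img):
    g=cv2.GaussianBlur(cv2.cvtColor(np.ascontiguousarray(img),cv2.COLOR_RGB2GRAY).astype(np.float32),(0,0),.8)
    return np.hypot(cv2.Sobel(g,cv2.CV_32F,1,0),cv2.Sobel(g,cv2.CV_32F,0,1)).clip(0,200)
def score(G,n,P):
    p=proj(n,P);return map_coordinates(G,[p[:,1],p[:,0]],order=1)
def half(c,r,z,n,front=True):  # arc facing the camera
    o=ray(n,(0,0))[0];a0=np.arctan2(o[1]-c[1],o[0]-c[0]);a=a0+np.linspace(-1.3,1.3,40)
    return np.c_[c[0]+r*np.cos(a),c[1]+r*np.sin(a),0*a+z]
def curves(kind,c,n,z):
    if kind=="B":return [circ(c,.030,z+.056),half(c,.035,z+.038,n),half(c,.035,z+.034,n),half(c,.029,z,n)]
    if kind=="F":return [circ(c,.025,z+.062),half(c,.030,z+.048,n),half(c,.030,z+.044,n),half(c,.0235,z,n)]
    if kind=="S":return [circ(c,.025,z+.012),circ(c,.008,z+.030),half(c,.025,z+.008,n)]
    if kind=="W":return [circ(c,.031,.160),circ(c,.032,.160)]
def fit(kind,c0,ims,z=.007,rng=.008,step=.0005):
    out=[]
    g=np.arange(-rng,rng+1e-9,step)
    M={}
    for n,G in ims.items():
        M[n]=np.array([[np.mean([score(G,n,k).mean() for k in curves(kind,(c0[0]+dx,c0[1]+dy),n,z)]) for dy in g] for dx in g])
        i,j=np.unravel_index(M[n].argmax(),M[n].shape);out.append((n,round(c0[0]+g[i],4),round(c0[1]+g[j],4),round(float(M[n].max()),1)))
    t=sum(M.values());i,j=np.unravel_index(t.argmax(),t.shape)
    out.append(("both",round(c0[0]+g[i],4),round(c0[1]+g[j],4)));return out
E
python3 - <<'E'
from fit import *
s=cv2.imread("pics/s1.png")[:,:,::-1];t=cv2.imread("pics/t1.png")[:,:,::-1]
ims={"scene":grad(s),"top":grad(t)}
for k,c in [("B",(.464,-.281)),("F",(.613,-.302)),("S",(.535,-.2955)),("W",(.5,-.048))]: print(k,fit(k,c,ims))
# maker yaw from top: fit silver deck as min-area quad
E
```

```text
B [('scene', np.float64(0.4625), np.float64(-0.282), 165.2), ('top', np.float64(0.465), np.float64(-0.2765), 134.5), ('both', np.float64(0.462), np.float64(-0.2805))]
F [('scene', np.float64(0.6115), np.float64(-0.3025), 165.0), ('top', np.float64(0.6125), np.float64(-0.3005), 161.6), ('both', np.float64(0.612), np.float64(-0.3015))]
S [('scene', np.float64(0.5305), np.float64(-0.2975), 176.7), ('top', np.float64(0.532), np.float64(-0.2905), 176.5), ('both', np.float64(0.532), np.float64(-0.292))]
W [('scene', np.float64(0.5), np.float64(-0.048), 155.2), ('top', np.float64(0.499), np.float64(-0.0465), 121.6), ('both', np.float64(0.5), np.float64(-0.0475))]
```

Run:
```python
from ov import *
s=cv2.imread("pics/s1.png")[:,:,::-1];t=cv2.imread("pics/t1.png")[:,:,::-1]
go("b",s,t,np.array([.4995,-.0475]),np.radians(12),(.463,-.2795),(.612,-.3015),(.5335,-.294))
a=np.vstack([cv2.imread(f"pics/s_b_{k}.png")[:450] if 0 else cv2.resize(cv2.imread(f"pics/s_b_{k}.png"),(400,300)) for k in "pm"])
b=cv2.resize(cv2.imread("pics/t_b_p.png"),None,fx=1,fy=1)
cv2.imwrite("pics/s_b.png",a)
```

```text
(no output)
```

View pics/s_b_p.png

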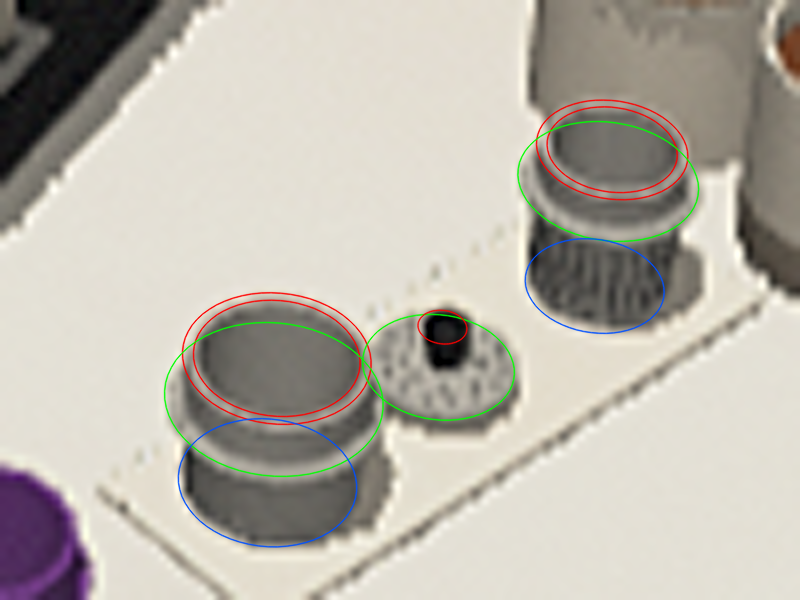

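View pics/t_b_p.png

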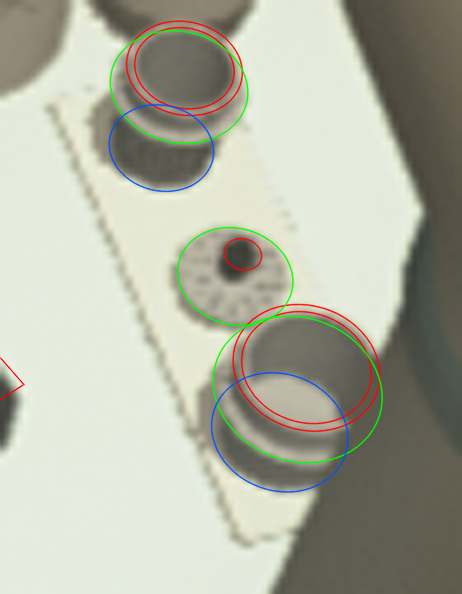

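View pics/t_b_m.png

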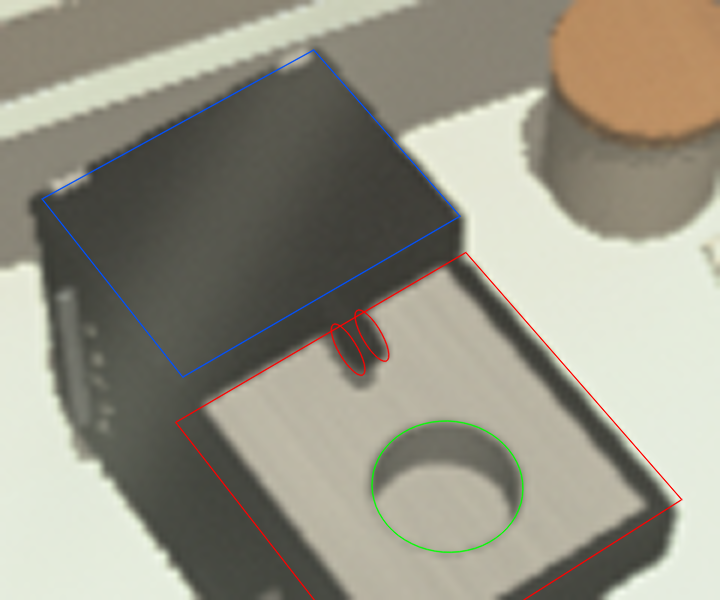

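View pics/s_b_m.png

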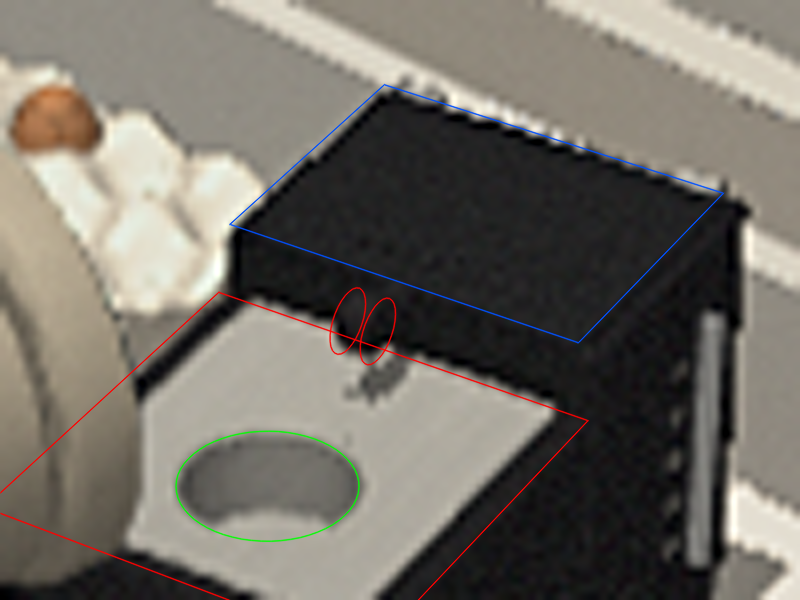

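```bash
cat >> h.py <<'E'
def plan(target,jaw=-78.):
    p,r,s=pose();m=r.as_matrix();y=m[:,1]
    cur=np.degrees(np.arctan2(y[1],y[0]));dw=(jaw-cur+90)%180-90   # world turn
    Rt=R.from_euler("z",dw,degrees=True)*r
    # tilt error too: desired exact down
    j=np.radians(cur+dw);D=np.c_[[-np.sin(j),np.cos(j),0],[np.cos(j),np.sin(j),0],[0,0,-1.]]
    if np.linalg.det(D)<0:D[:,0]*=-1
    rv=np.degrees((r.inv()*R.from_matrix(D)).as_rotvec())
    print("t%.2f"%s["clock"],"pos",p.round(4),"turn(tool,deg)",rv.round(2),"shift mm (after turn)",(D.T@(np.array(target)-p)*1000).round(1),"F",np.round(s["contact_force"],1),"w%.4f"%s["width"])
E
python3 -c "
from h import *
plan((.4645,-.2800,.13))"
```

```text
t1.07 pos [-0.011  -0.4118  0.2711] turn(tool,deg) [ 1.000e-02 -4.000e-02  1.391e+01] shift mm (after turn) [492.6 -30.  141.1] F [ 0.2  0.1 -0.3] w0.0858
```

Call:
{"method": "drive_tool", "body": {
  "targets": [0,0,7,0,0,0,1,0,0,7,0,0,0,1,0,0,0,49,-3,5,1,0,0,0,49,-3,5,1,0,0,0,49,-3,5,1,0,0,0,49,-3,5,1,0,0,0,49,-3,10,1,0,0,0,49,-3,20,1,0,0,0,49,-3,20,1,0,0,0,49,-3,20,1,0,0,0,49,-3,20,1,0,0,0,50,-3,20,1],
  "grip_force": 40
}}

```text
clock: 2.58
position: [0.4654, -0.2795, 0.1402]
ee_rot: [-0.0, 0.995, 0.105, -0.0]
contact_force: [0.3, -0.2, 0.5]
width: 0.0855
```

Call:
{"method": "drive_tool", "body": {
  "targets": [0,0,0,0,0,0,1]
}}

```text
clock: 2.7
position: [0.4658, -0.2786, 0.1388]
ee_rot: [-0.001, 0.994, 0.106, -0.001]
contact_force: [-0.1, -0.6, 0.6]
width: 0.0854
```

Run:
```python
from h import *
plan((.4645,-.280,.043))
s=get_image("scene");t=get_image("top")
cv2.imwrite("pics/s2.png",s[:,:,::-1]);cv2.imwrite("pics/t2.png",t[:,:,::-1])
crop(s,310,200,450,330,4.5,"s2c.png");crop(t,350,150,470,290,4.2,"t2c.png")
```

```text
t2.70 pos [ 0.4658 -0.2786  0.1388] turn(tool,deg) [-0.17  0.07  0.19] shift mm (after turn) [-1.5  1.1 95.8] F [-0.1 -0.6  0.6] w0.0854
```

View pics/s2c.png

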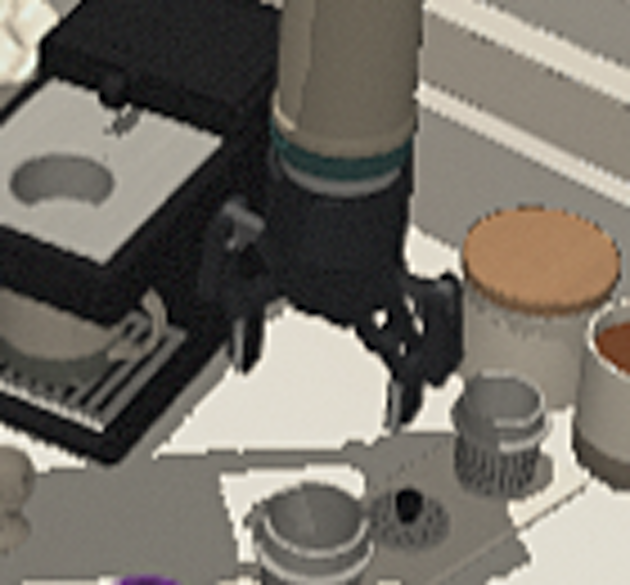

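View pics/t2c.png

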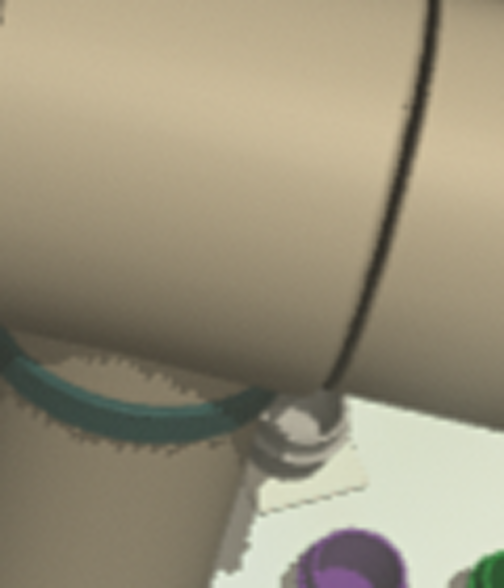

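Run:
```python
from h import *
p,r,s=pose();m=r.as_matrix()
for w in(.0425,.05): 
  for z in (-.013,0): print(w,z,proj("scene",[p+m[:,1]*w+m[:,2]*z,p-m[:,1]*w+m[:,2]*z]).round(1).tolist())
```

```text
0.0425 -0.013 [[396.9, 293.8], [366.0, 281.8]]
0.0425 0 [[396.5, 297.7], [365.8, 285.7]]
0.05 -0.013 [[399.7, 294.8], [363.4, 280.7]]
0.05 0 [[399.3, 298.8], [363.2, 284.7]]
```

Call:
{"method": "drive_tool", "body": {
  "targets": [0,0,0,-1.5,1.5,30,1,0,0,0,0,0,30,1,0,0,0,0,0,25,1,0,0,0,0,0,10,1,0,0,0,0,0,0,1]
}}

```text
clock: 3.42
position: [0.4608, -0.2834, 0.0465]
ee_rot: [-0.0, 0.995, 0.103, -0.0]
contact_force: [-1.2, 0.6, 0.1]
width: 0.0854
```

Run:
```python
from h import *
plan((.4645,-.2805,.043))
s=get_image("scene")
crop(s,310,200,450,330,4.5,"s3c.png")
```

```text
t3.42 pos [ 0.4608 -0.2834  0.0465] turn(tool,deg) [-0.    0.02 -0.21] shift mm (after turn) [ 4.2 -2.   3.5] F [-1.2  0.6  0.1] w0.0854
```

View pics/s3c.png

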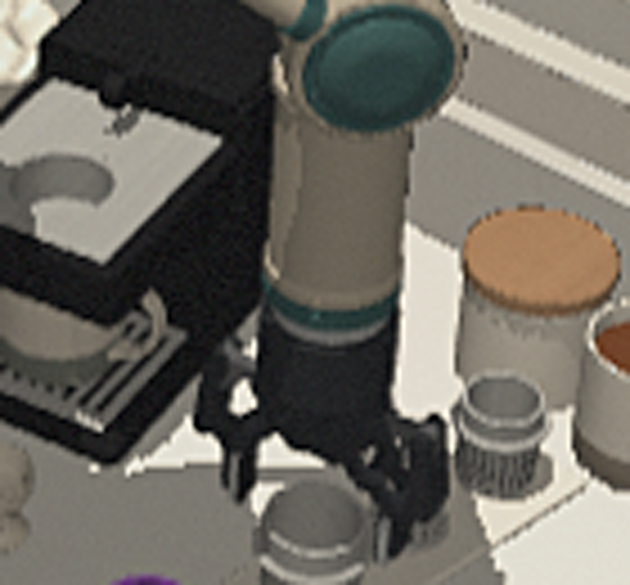

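Call:
{"method": "drive_tool", "body": {
  "targets": [0,0,0,3,-2,3,1,0,0,0,0,0,0,1]
}}

```text
clock: 3.72
position: [0.4643, -0.2805, 0.0439]
ee_rot: [0.0, 0.995, 0.103, 0.0]
contact_force: [-0.9, 0.6, -0.5]
width: 0.0858
```

Run:
```python
from h import *
plan((.4645,-.2805,.043))
s=get_image("scene")
crop(s,350,270,420,340,8,"s4c.png")
plan((.4645,-.2805,.043))
```

```text
t3.73 pos [ 0.4643 -0.2805  0.0439] turn(tool,deg) [ 0.05 -0.05 -0.15] shift mm (after turn) [0.2 0.  0.9] F [-0.9  0.6 -0.5] w0.0858
t3.77 pos [ 0.4642 -0.2806  0.0438] turn(tool,deg) [ 0.05 -0.03 -0.15] shift mm (after turn) [ 0.3 -0.   0.8] F [-0.4  0.6  0.4] w0.0857
```

View pics/s4c.png

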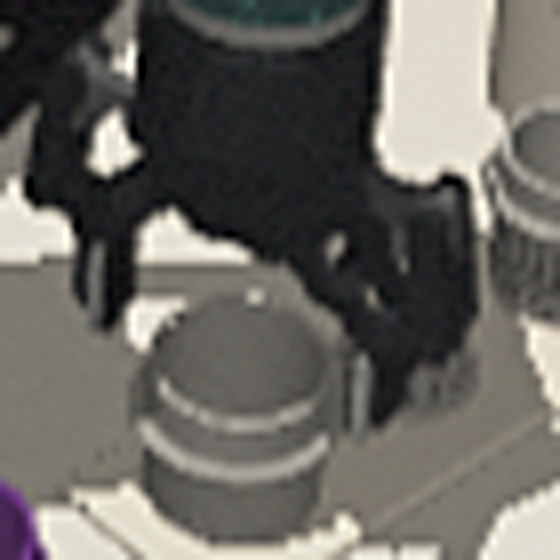

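Call:
{"method": "drive_tool", "body": {
  "targets": [0,0,0,0,0,0,0,0,0,0,0,0,0,0,0,0,0,0,0,0,0,0,0,0,0,0,0,0],
  "grip_force": 40
}}

```text
clock: 4.28
position: [0.4642, -0.2808, 0.0439]
ee_rot: [0.0, 0.995, 0.103, 0.0]
contact_force: [0.2, 0.5, 5.9]
width: 0.0574
```

Call:
{"method": "drive_tool", "body": {
  "targets": [0,0,0,0,0,0,0,0,0,0,0,0,0,0]
}}

```text
clock: 4.53
position: [0.4642, -0.2808, 0.0439]
ee_rot: [0.0, 0.995, 0.103, 0.0]
contact_force: [-0.3, 0.2, 6.1]
width: 0.0573
```

Run:
```python
from h import *
plan((.4645,-.2805,.043))
s=get_image("scene")
crop(s,350,270,420,340,8,"s5c.png")
```

```text
t4.53 pos [ 0.4642 -0.2808  0.0439] turn(tool,deg) [ 0.05 -0.04 -0.17] shift mm (after turn) [ 0.4 -0.2  0.9] F [-0.3  0.2  6.1] w0.0573
```

View pics/s5c.png

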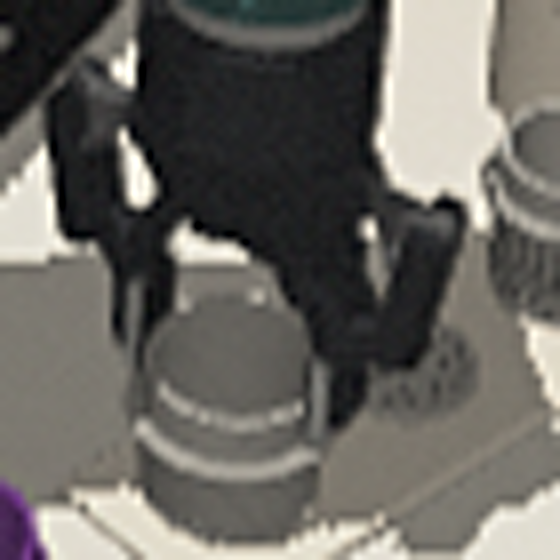

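Call:
{"method": "drive_tool", "body": {
  "targets": [0,0,0,0,0,-10,0,0,0,0,0,0,-40,0,0,0,0,0,0,-50,0,0,0,0,0,0,-50,0,0,0,0,0,0,-40,0,0,0,0,0,0,0,0]
}}

```text
clock: 5.32
position: [0.4653, -0.2817, 0.237]
ee_rot: [0.003, 0.995, 0.103, 0.003]
contact_force: [0.1, -0.2, -1.0]
width: 0.0574
```

Run:
```python
from h import *
plan((.5,-.0475,.222))
```

```text
t5.33 pos [ 0.4653 -0.2817  0.237 ] turn(tool,deg) [ 0.34 -0.27 -0.17] shift mm (after turn) [  82.7 -221.9   15. ] F [ 0.1 -0.2 -1. ] w0.0574
```

Call:
{"method": "drive_tool", "body": {
  "targets": [0,0,0,16.5,-44,0,0,0,0,0,16.5,-44,0,0,0,0,0,16.5,-44,0,0,0,0,0,16.5,-44,5,0,0,0,0,16.5,-44,5,0,0,0,0,0,0,0,0,0,0,0,0,0,0,0]
}}

```text
clock: 6.2
position: [0.4987, -0.0484, 0.2221]
ee_rot: [0.0, 0.995, 0.103, -0.001]
contact_force: [-0.3, 0.2, -1.1]
width: 0.0575
```

Run:
```python
from fit import *
plan((.5,-.0475,.222))
s=get_image("scene");t=get_image("top")
cv2.imwrite("pics/s6.png",s[:,:,::-1]);cv2.imwrite("pics/t6.png",t[:,:,::-1])
p=pose()[0];print(p)
L=polys(np.array([.5,-.0475]),np.radians(12),(9,9),(9,9),(9,9))[:1]
z=p[2]-.0439+.007
L+=[(circ(p,.030,z+.056),(0,0,255)),(circ(p,.035,z+.038),(255,0,0)),(circ(p,.029,z),(255,80,0))]
draw(s,"scene",L,280,165,380,240,8,"s6c.png");draw(t,"top",L,280,165,400,265,6,"t6c.png")
```

```text
t6.20 pos [ 0.4987 -0.0484  0.2221] turn(tool,deg) [-0.01  0.14 -0.13] shift mm (after turn) [ 1.5 -0.6  0.1] F [-0.3  0.2 -1.1] w0.0575
[ 0.49911948 -0.04922581  0.22275384]
```

View pics/s6c.png

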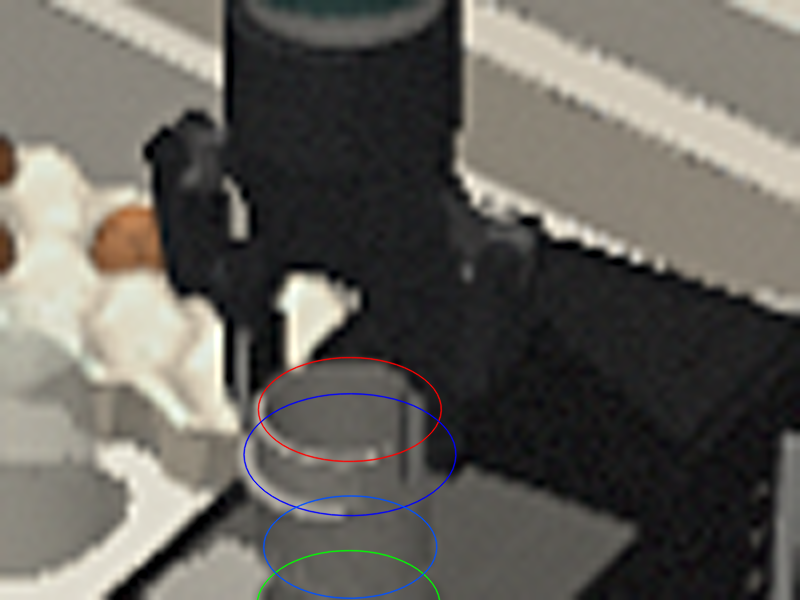

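View pics/t6c.png

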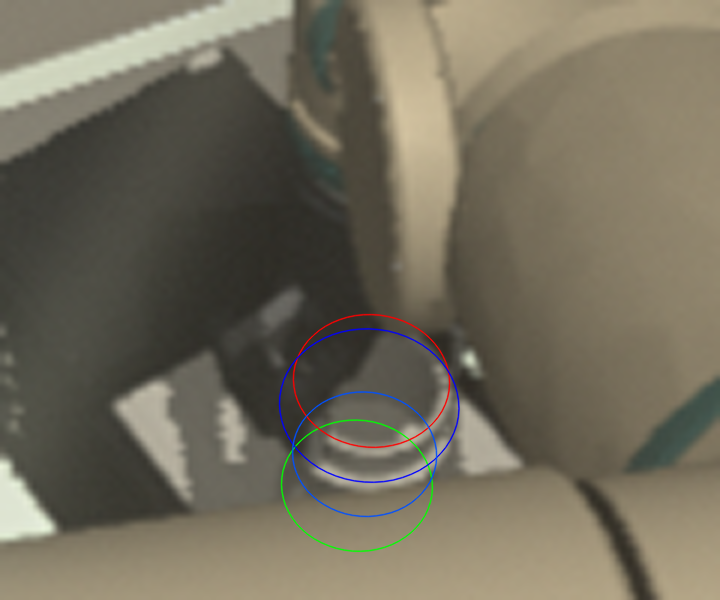

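Call:
{"method": "drive_tool", "body": {
  "targets": [0,0,0,1,-1,12,0,0,0,0,0,0,8,0,0,0,0,0,0,5,0,0,0,0,0,0,0,0]
}}

```text
clock: 6.8
position: [0.4999, -0.0472, 0.1977]
ee_rot: [-0.0, 0.995, 0.103, -0.0]
contact_force: [0.7, -0.1, -2.0]
width: 0.0576
```

Run:
```python
from fit import *
plan((.5,-.048,.163))
print(pose()[2]["moment"])
s=get_image("scene")
plan((.5,-.048,.163))
p=pose()[0]
L=[]
z=p[2]-.0439+.007
L+=[(circ(p,.030,z+.056),(0,0,255)),(circ(p,.035,z+.038),(255,0,0))]
draw(s,"scene",L,280,165,380,255,7,"s7c.png")
```

```text
t6.80 pos [ 0.4999 -0.0472  0.1977] turn(tool,deg) [-0.02  0.06 -0.19] shift mm (after turn) [-0.1  0.8 34.7] F [ 0.7 -0.1 -2. ] w0.0576
[ 0.03128723 -0.05389343 -0.03496274]
t6.85 pos [ 0.5002 -0.0472  0.1981] turn(tool,deg) [-0.    0.02 -0.18] shift mm (after turn) [-0.3  0.8 35.1] F [-0.2  0.6 -1.7] w0.0576
```

View pics/s7c.png

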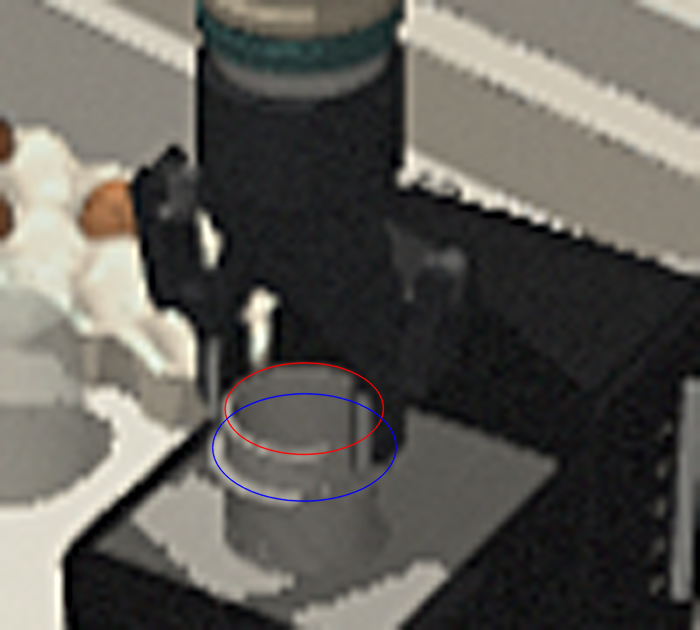

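Call:
{"method": "drive_tool", "body": {
  "targets": [0,0,0,0,0.6,4,0,0,0,0,0,0,4,0,0,0,0,0,0,2,0,0,0,0,0,0,0,0]
}}

```text
clock: 7.35
position: [0.5012, -0.0478, 0.1884]
ee_rot: [0.0, 0.995, 0.103, 0.001]
contact_force: [4.3, 0.5, -0.6]
width: 0.057
```

Call:
{"method": "drive_tool", "body": {
  "targets": [0,0,0,1.5,0,0,0,0,0,0,0,0,2,0,0,0,0,0,0,2,0,0,0,0,0,0,0,0]
}}

```text
clock: 7.85
position: [0.5016, -0.0474, 0.184]
ee_rot: [-0.0, 0.995, 0.103, -0.0]
contact_force: [1.6, -0.2, -2.0]
width: 0.0571
```

Call:
{"method": "drive_tool", "body": {
  "targets": [0,0,0,0.5,0,4,0,0,0,0,0,0,4,0,0,0,0,0,0,4,0,0,0,0,0,0,3,0,0,0,0,0,0,0,0]
}}

```text
clock: 8.48
position: [0.5021, -0.0473, 0.1689]
ee_rot: [-0.0, 0.995, 0.103, -0.0]
contact_force: [0.8, 0.6, -1.1]
width: 0.0571
```

Call:
{"method": "drive_tool", "body": {
  "targets": [0,0,0,0,0,3,0,0,0,0,0,0,2,0,0,0,0,0,0,1.5,0,0,0,0,0,0,1,0,0,0,0,0,0,0,0]
}}

```text
clock: 9.1
position: [0.5022, -0.0473, 0.1629]
ee_rot: [0.0, 0.995, 0.103, 0.0]
contact_force: [-1.9, 0.6, 5.4]
width: 0.0571
```

Call:
{"method": "drive_tool", "body": {
  "targets": [0,0,0,0,0,0,0.85,0,0,0,0,0,0,1,0,0,0,0,0,-8,1,0,0,0,0,0,-40,1,0,0,0,0,0,-50,1]
}}

```text
clock: 9.72
position: [0.5017, -0.0472, 0.2603]
ee_rot: [-0.0, 0.995, 0.103, -0.001]
contact_force: [0.8, 0.0, 0.3]
width: 0.0855
```

Run:
```python
from h import *
s=get_image("scene")
plan((.613,-.302,.13))
crop(s,280,165,380,255,7,"s8c.png")
# mug/canister heights
S1=lambda x,y:(230+x/2.9,180+y/2.9)
print(tri(S1(655,285),Tp(489,76)),tri(S1(580,226),Tp(371,88)))
```

```text
t9.78 pos [ 0.5057 -0.048   0.2681] turn(tool,deg) [ 0.3  -0.63 -0.17] shift mm (after turn) [ 52.2 270.7 138.1] F [ 2.1 -0.5  5.4] w0.0849
(array([ 0.69344578, -0.35388728,  0.08239494]), np.float64(0.0030683434034312305)) (array([ 0.71401112, -0.2559028 ,  0.08802511]), np.float64(0.0001373557311005555))
```

View pics/s8c.png

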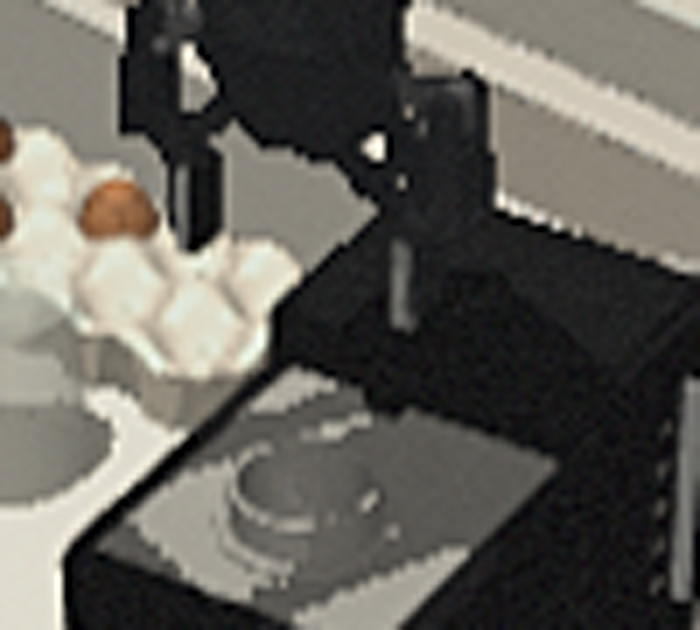

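Call:
{"method": "drive_tool", "body": {
  "targets": [0,0,0,8.5,45,0,1,0,0,0,8.5,45,0,1,0,0,0,8.5,45,20,1,0,0,0,8.5,45,30,1,0,0,0,9,45,40,1,0,0,0,9,45,30,1,0,0,0,0,0,15,1,0,0,0,0,0,0,1]
}}

```text
clock: 10.78
position: [0.6075, -0.3001, 0.1232]
ee_rot: [-0.001, 0.995, 0.103, -0.001]
contact_force: [0.1, -0.4, 0.2]
width: 0.0856
```

Run:
```python
from h import *
s=get_image("scene")
plan((.613,-.302,.0555))
crop(s,370,220,470,320,7,"s9c.png")
```

```text
t10.82 pos [ 0.6082 -0.3     0.1248] turn(tool,deg) [-0.07  0.04 -0.16] shift mm (after turn) [ 4.3  2.9 69.3] F [ 0.3 -0.4  0.1] w0.0851
```

View pics/s9c.png

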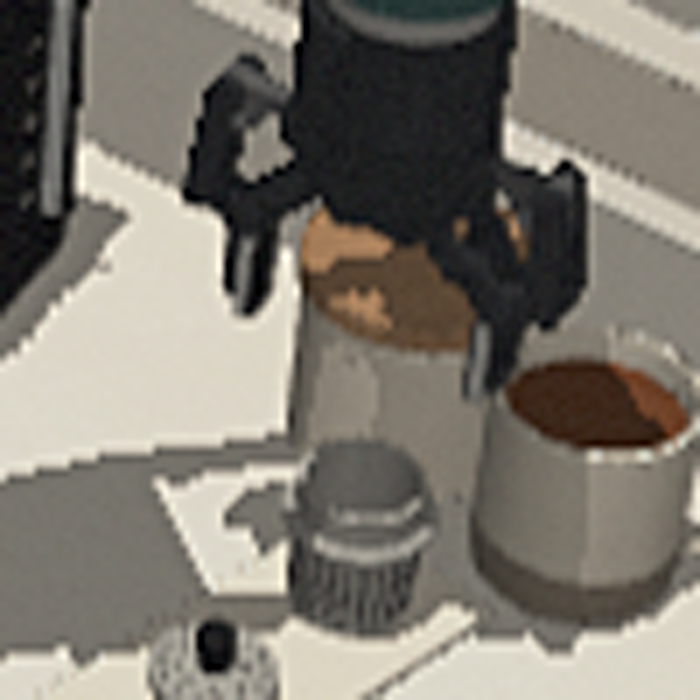

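Call:
{"method": "drive_tool", "body": {
  "targets": [0,0,0,2,1.5,20,1,0,0,0,2,1.5,20,1,0,0,0,0,0,15,1,0,0,0,0,0,5,1,0,0,0,0,0,0,1]
}}

```text
clock: 11.45
position: [0.6132, -0.3028, 0.0653]
ee_rot: [0.0, 0.995, 0.103, 0.0]
contact_force: [0.8, -0.2, -0.2]
width: 0.0852
```

Run:
```python
from h import *
s=get_image("scene")
plan((.613,-.302,.0555))
p,r,_=pose();m=r.as_matrix()
L=[((np.array([p+m[:,1]*.0425*k-m[:,2]*.013,p+m[:,1]*.055*k-m[:,2]*.013])),(0,255,0)) for k in(-1,1)]
L+=[(circ((.613,-.302),.025,.069),(0,0,255))]
draw(s,"scene",L,380,250,460,320,9,"s10c.png")
```

```text
t11.50 pos [ 0.6135 -0.3031  0.0656] turn(tool,deg) [ 0.05 -0.05 -0.16] shift mm (after turn) [-0.2 -1.1 10.1] F [-0.  -0.7  0.9] w0.0853
```

View pics/s10c.png

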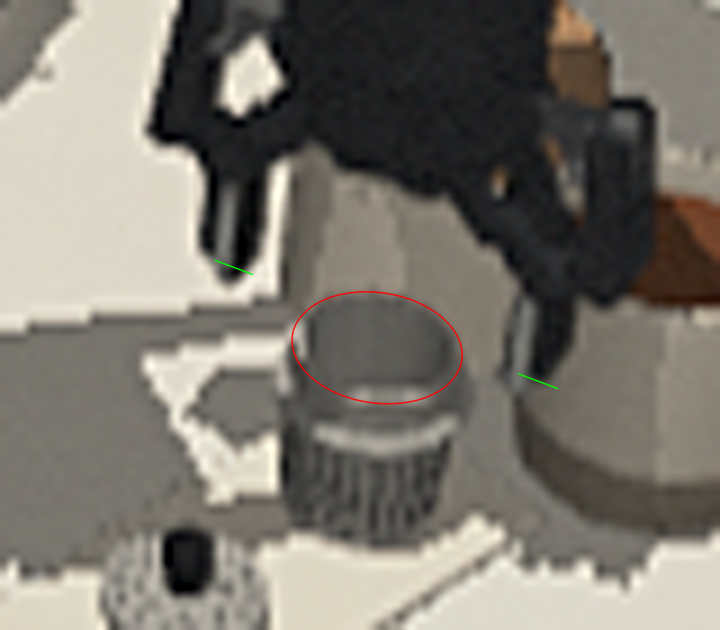

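Call:
{"method": "drive_tool", "body": {
  "targets": [0,0,0,0,-1,6,1,0,0,0,0,0,4,1,0,0,0,0,0,0,1]
}}

```text
clock: 11.88
position: [0.6126, -0.3019, 0.0543]
ee_rot: [-0.0, 0.995, 0.103, -0.0]
contact_force: [-0.3, 0.0, 0.5]
width: 0.0855
```

Run:
```python
from h import *
s=get_image("scene")
plan((.613,-.302,.0555))
p,r,_=pose();m=r.as_matrix()
L=[((np.array([p+m[:,1]*.0425*k-m[:,2]*.013,p+m[:,1]*.055*k-m[:,2]*.013])),(0,255,0)) for k in(-1,1)]
L+=[(circ((.613,-.302),.025,.069),(0,0,255))]
draw(s,"scene",L,380,250,460,320,9,"s11c.png")
```

```text
t11.93 pos [ 0.6127 -0.302   0.0546] turn(tool,deg) [-0.01  0.02 -0.18] shift mm (after turn) [ 0.3  0.  -0.9] F [-0.7 -0.   0. ] w0.0857
```

View pics/s11c.png

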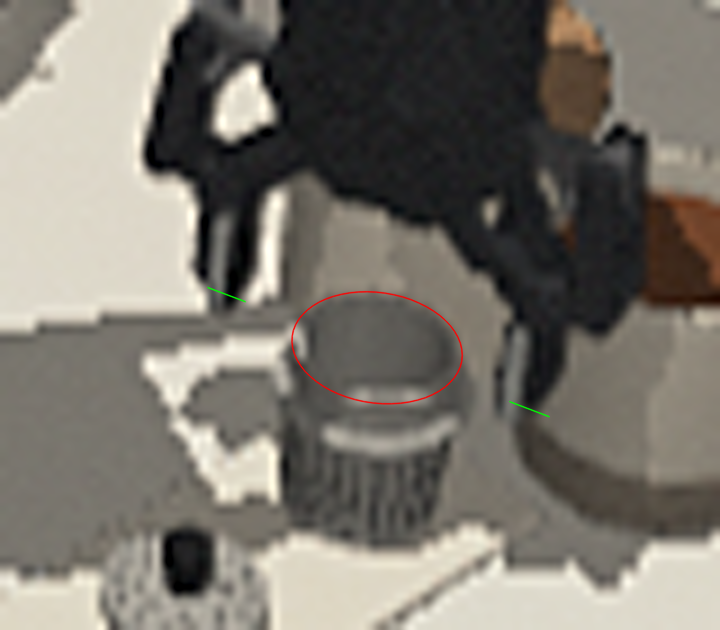

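Call:
{"method": "drive_tool", "body": {
  "targets": [0,0,0,0,0,-1.5,0,0,0,0,0,0,0,0,0,0,0,0,0,0,0,0,0,0,0,0,0,0,0,0,0,0,0,0,0,0,0,0,0,0,0,0],
  "grip_force": 40
}}

```text
clock: 12.68
position: [0.6133, -0.3024, 0.0571]
ee_rot: [0.0, 0.995, 0.103, 0.001]
contact_force: [-1.1, 0.2, 5.1]
width: 0.0479
```

Run:
```python
from h import *
s=get_image("scene")
plan((.613,-.302,.0555))
crop(s,380,250,460,320,9,"s12c.png")
```

```text
t12.72 pos [ 0.6133 -0.3023  0.0571] turn(tool,deg) [ 0.06 -0.06 -0.17] shift mm (after turn) [-0.2 -0.4  1.6] F [-0.5 -1.4  5.8] w0.0475
```

View pics/s12c.png

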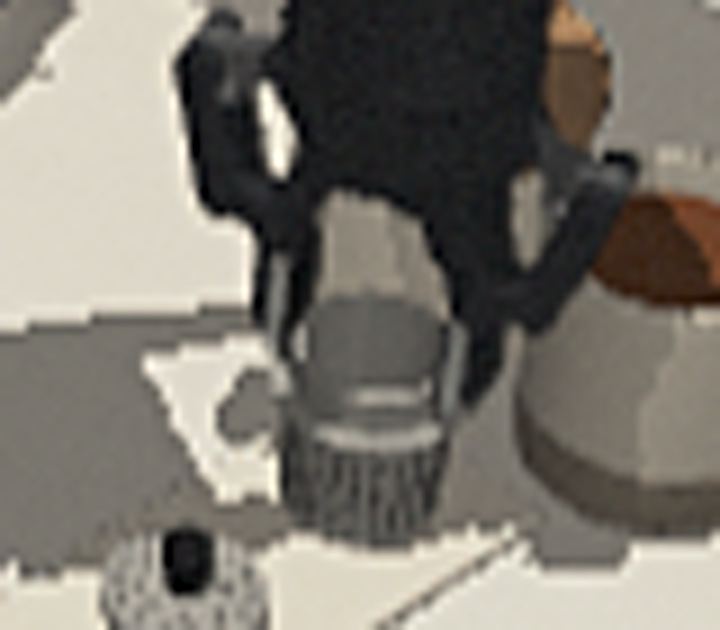

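Call:
{"method": "drive_tool", "body": {
  "targets": [0,0,0,0,0,-10,0,0,0,0,0,0,-40,0,0,0,0,0,0,-50,0,0,0,0,0,0,-50,0,0,0,0,-7,-32,-50,0,0,0,0,-10,-48,0,0,0,0,0,-10,-48,0,0,0,0,0,-10,-48,0,0,0,0,0,-10,-48,0,0,0,0,0,-9,-48,0,0,0,0,0,0,0,0,0,0,0,0,0,0,0,0]
}}

```text
clock: 14.22
position: [0.5025, -0.0475, 0.2565]
ee_rot: [0.0, 0.995, 0.103, 0.0]
contact_force: [0.1, 0.1, -1.0]
width: 0.0479
```

```bash
cat > chk.py <<'E'
from fit import *
E
python3 - <<'E'
from fit import *
plan((.502,-.0475,.235))
s=get_image("scene");t=get_image("top")
p=pose()[0];z=p[2]-.0501;print(p)
L=[(circ(p,.025,z+.062),(0,0,255)),(circ(p,.030,z+.048),(255,0,0)),(circ(p,.0235,z),(255,80,0)),(circ((.502,-.0475),.03,.182),(0,255,0))]
draw(s,"scene",L,280,155,380,245,8,"s13c.png");draw(t,"top",L,280,165,400,265,6,"t13c.png")
E
```

```text
t14.22 pos [ 0.5025 -0.0475  0.2565] turn(tool,deg) [ 0.06 -0.02 -0.13] shift mm (after turn) [-0.5 -0.1 21.5] F [ 0.1  0.1 -1. ] w0.0479
[ 0.50283009 -0.0482268   0.25621872]
```

View pics/s13c.png

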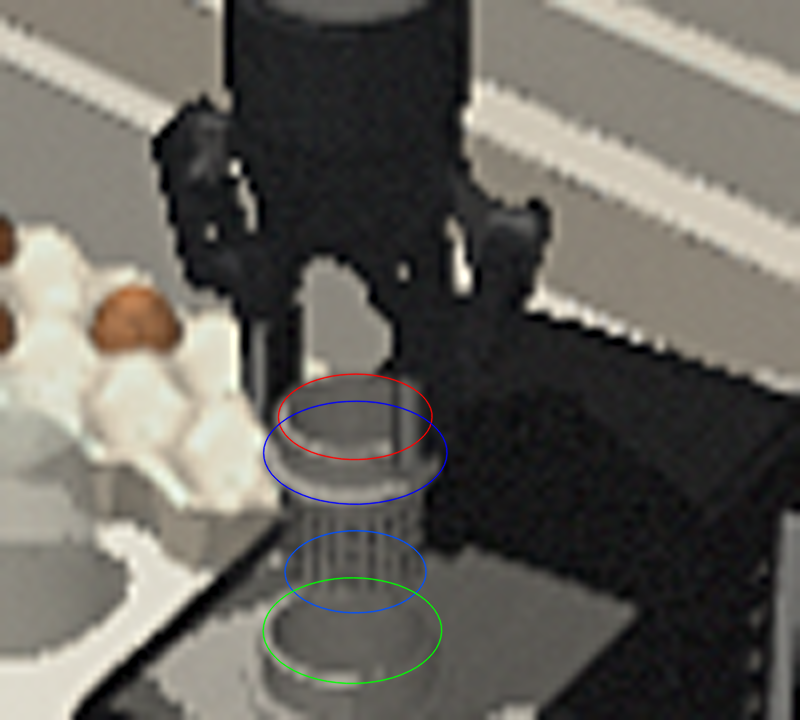

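View pics/t13c.png

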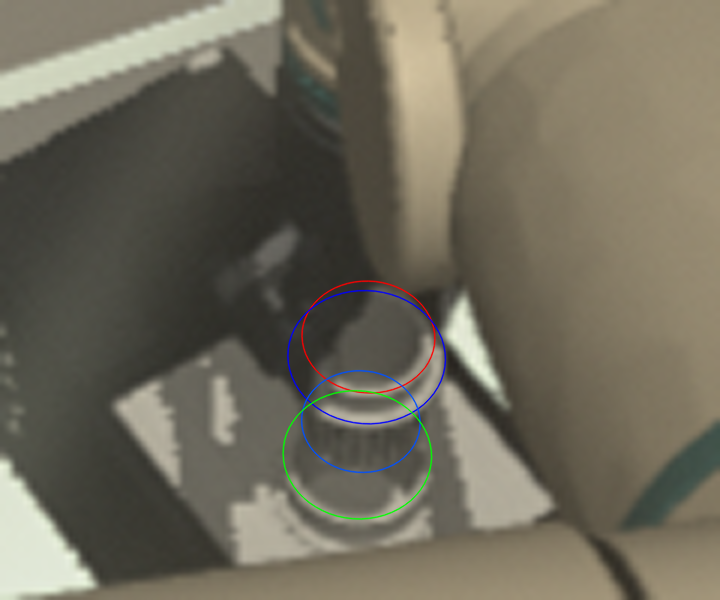

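Call:
{"method": "drive_tool", "body": {
  "targets": [0,0,0,-0.5,0,10,0,0,0,0,0,0,10,0,0,0,0,0,0,8,0,0,0,0,0,0,6,0,0,0,0,0,0,0,0]
}}

```text
clock: 14.95
position: [0.5015, -0.0473, 0.2217]
ee_rot: [-0.0, 0.995, 0.103, -0.001]
contact_force: [0.4, -0.1, -0.8]
width: 0.0471
```

Call:
{"method": "drive_tool", "body": {
  "targets": [0,0,0,0,0,6,0,0,0,0,0,0,6,0,0,0,0,0,0,5,0,0,0,0,0,0,5,0,0,0,0,0,0,3,0,0,0,0,0,0,0,0]
}}

```text
clock: 15.7
position: [0.5017, -0.0474, 0.1971]
ee_rot: [-0.0, 0.995, 0.103, -0.0]
contact_force: [-0.7, 0.3, -1.0]
width: 0.048
```

Call:
{"method": "drive_tool", "body": {
  "targets": [0,0,0,0,0,3,0,0,0,0,0,0,3,0,0,0,0,0,0,2,0,0,0,0,0,0,1.5,0,0,0,0,0,0,0,0]
}}

```text
clock: 16.32
position: [0.5017, -0.0474, 0.1882]
ee_rot: [0.0, 0.995, 0.103, 0.0]
contact_force: [-1.2, 0.3, 2.8]
width: 0.0478
```

Call:
{"method": "drive_tool", "body": {
  "targets": [0,0,0,0,0,0.7,0,0,0,0,0,0,0,0]
}}

```text
clock: 16.58
position: [0.5017, -0.0474, 0.1881]
ee_rot: [0.0, 0.995, 0.103, 0.0]
contact_force: [-2.1, -0.5, 7.0]
width: 0.0479
```

Call:
{"method": "drive_tool", "body": {
  "targets": [0,0,0,0,0,0,0.75,0,0,0,0,0,0,1,0,0,0,0,0,-10,1,0,0,0,0,0,-40,1,0,0,0,0,0,-40,1]
}}

```text
clock: 17.2
position: [0.5019, -0.0474, 0.2784]
ee_rot: [0.0, 0.995, 0.103, -0.0]
contact_force: [0.3, 0.3, -0.1]
width: 0.085
```

Run:
```python
from fit import *
s=get_image("scene");t=get_image("top")
plan((.535,-.295,.10))
p=(.502,-.0475)
L=[(circ(p,.025,.2),(0,0,255)),(circ(p,.030,.186),(255,0,0))]
draw(s,"scene",L,290,190,380,265,8,"s14c.png")
crop(s,345,270,445,345,8,"s14p.png");cv2.imwrite("pics/s14.png",s[:,:,::-1])
print(fit("S",(.535,-.295),{"scene":grad(s),"top":grad(t)}))
```

```text
t17.30 pos [ 0.5047 -0.048   0.2823] turn(tool,deg) [ 0.26 -0.54 -0.17] shift mm (after turn) [-21.7 247.9 182.3] F [ 1.1 -0.1  0.4] w0.0851
[('scene', np.float64(0.531), np.float64(-0.298), 187.5), ('top', np.float64(0.5425), np.float64(-0.2885), 39.1), ('both', np.float64(0.531), np.float64(-0.298))]
```

View pics/s14c.png

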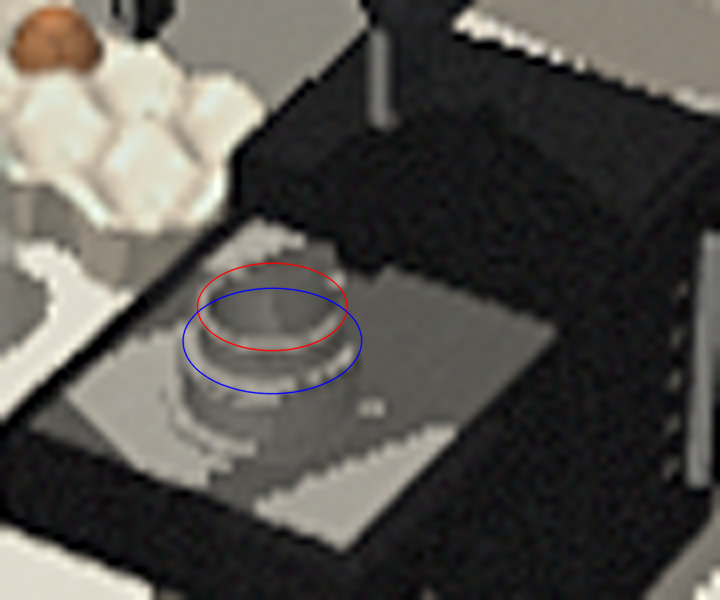

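View pics/s14p.png

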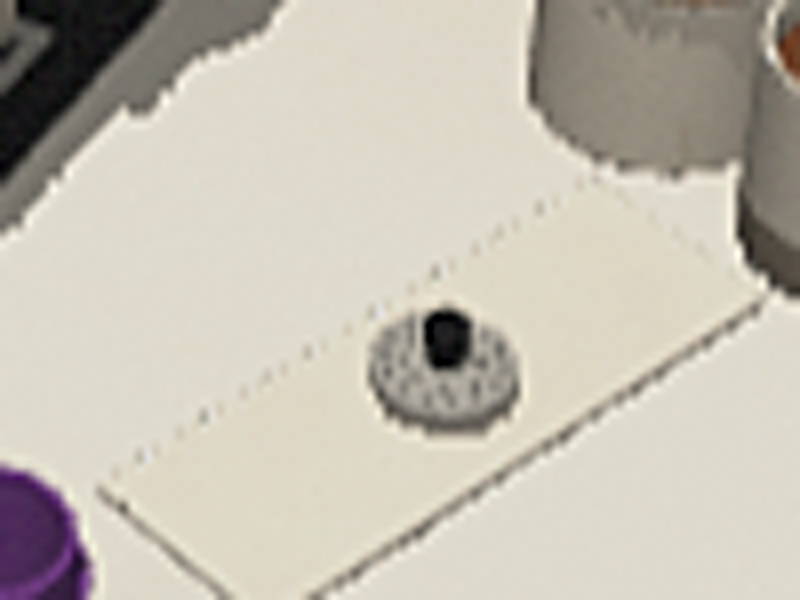

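Run:
```python
from h import *
print(atz("scene",(345+444.5/8-.4,270+364/8-.4),.019),atz("scene",(345+447/8-.4,270+324/8-.4),.037))
# same estimate convention for basket rim / filter rim: known good (.4642,-.2808) (.613,-.302)
```

```text
[ 0.53574736 -0.2951404   0.019     ] [ 0.53556433 -0.294617    0.037     ]
```

Call:
{"method": "drive_tool", "body": {
  "targets": [0,0,0,-4,41,0,1,0,0,0,-4,41,20,1,0,0,0,-4,41,30,1,0,0,0,-3,41,40,1,0,0,0,-3,41,40,1,0,0,0,-3,43,40,1,0,0,0,0,0,20,1,0,0,0,0,0,0,1,0,0,0,0,0,0,1]
}}

```text
clock: 18.42
position: [0.5326, -0.2944, 0.0879]
ee_rot: [0.0, 0.995, 0.103, 0.0]
contact_force: [0.5, -0.9, 0.2]
width: 0.0854
```

Run:
```python
from h import *
s=get_image("scene")
plan((.5356,-.295,.0225))
crop(s,345,240,445,345,7,"s15.png")
```

```text
t18.48 pos [ 0.5329 -0.2944  0.0884] turn(tool,deg) [ 0.1  -0.09 -0.13] shift mm (after turn) [ 2.6  1.2 65.9] F [-0.4  0.8  0.2] w0.0855
```

View pics/s15.png

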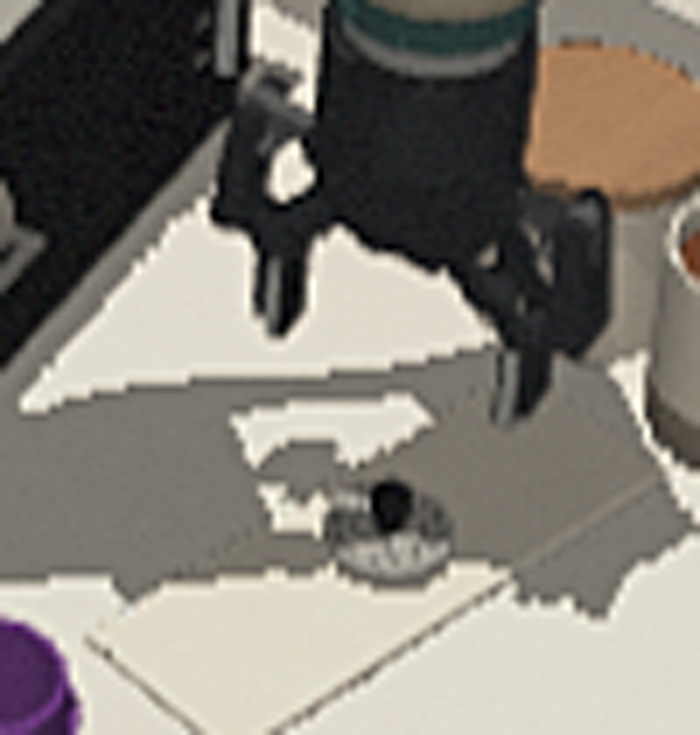

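Call:
{"method": "drive_tool", "body": {
  "targets": [0,0,0,1.5,0.6,20,1,0,0,0,1,0.6,20,1,0,0,0,0,0,16,1,0,0,0,0,0,8,1,0,0,0,0,0,0,0.6,0,0,0,0,0,0,0.6]
}}

```text
clock: 19.23
position: [0.5353, -0.2954, 0.0238]
ee_rot: [0.0, 0.995, 0.103, 0.0]
contact_force: [0.7, 0.3, 0.1]
width: 0.0522
```

Run:
```python
from h import *
s=get_image("scene")
plan((.5356,-.295,.0225))
crop(s,365,280,435,340,9,"s16.png")
```

```text
t19.27 pos [ 0.5353 -0.2955  0.0239] turn(tool,deg) [ 0.07 -0.06 -0.17] shift mm (after turn) [ 0.4 -0.4  1.4] F [ 0.2 -0.4  0.3] w0.0512
```

View pics/s16.png

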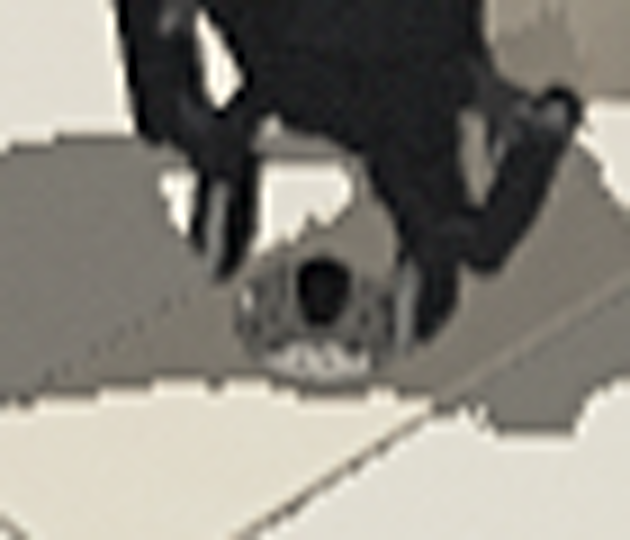

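Call:
{"method": "drive_tool", "body": {
  "targets": [0,0,0,0,0,0,0,0,0,0,0,0,0,0,0,0,0,0,0,0,0,0,0,0,0,0,0,0]
}}

```text
clock: 19.77
position: [0.535, -0.2954, 0.0236]
ee_rot: [0.0, 0.995, 0.103, 0.0]
contact_force: [-0.1, -0.9, 4.8]
width: 0.0137
```

Call:
{"method": "drive_tool", "body": {
  "targets": [0,0,0,0,0,0,0]
}}

```text
clock: 19.9
position: [0.535, -0.2954, 0.0236]
ee_rot: [0.0, 0.995, 0.103, 0.0]
contact_force: [-0.2, -0.6, 4.0]
width: 0.0138
```

Call:
{"method": "drive_tool", "body": {
  "targets": [0,0,0,0,0,-10,0,0,0,0,0,0,-40,0,0,0,0,0,0,-50,0,0,0,0,0,0,-55,0,0,0,0,0,0,-55,0,0,0,0,4,-49,-16,0,0,0,0,4,-50,0,0,0,0,0,4,-50,0,0,0,0,0,4,-50,0,0,0,0,0,3,-50,0,0,0,0,0,0,0,0,0,0,0,0,0,0,0,0]
}}

```text
clock: 21.4
position: [0.5023, -0.0476, 0.2493]
ee_rot: [0.0, 0.995, 0.103, 0.0]
contact_force: [0.7, -0.2, -1.0]
width: 0.0136
```

Run:
```python
from fit import *
plan((.502,-.0475,.2086))
s=get_image("scene");t=get_image("top")
p=pose()[0];z=p[2]-.0166
L=[(circ(p,.025,z+.012),(0,0,255)),(circ((.502,-.0475),.025,.2),(0,255,0))]
draw(s,"scene",L,280,155,380,245,8,"s17c.png");draw(t,"top",L,280,165,400,265,6,"t17c.png")
```

```text
t21.40 pos [ 0.5023 -0.0476  0.2493] turn(tool,deg) [ 0.05 -0.   -0.12] shift mm (after turn) [-0.3 -0.2 40.7] F [ 0.7 -0.2 -1. ] w0.0136
```

View pics/s17c.png

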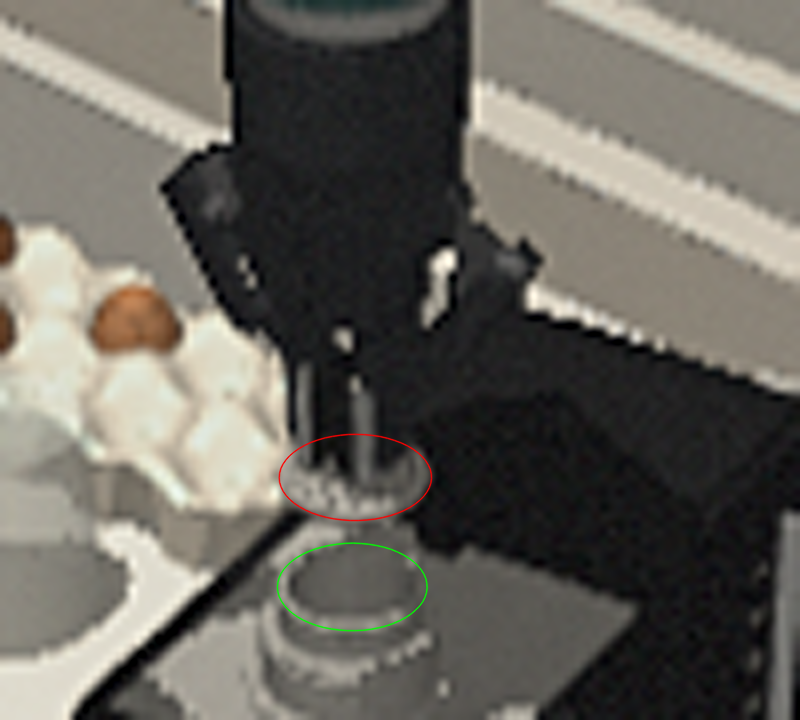

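View pics/t17c.png

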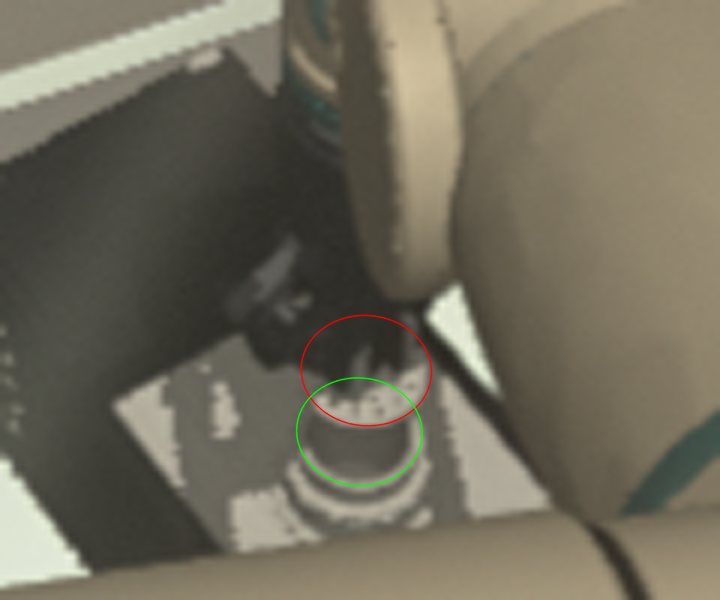

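Call:
{"method": "drive_tool", "body": {
  "targets": [0,0,0,0,0,10,0,0,0,0,0,0,10,0,0,0,0,0,0,6,0,0,0,0,0,0,4,0,0,0,0,0,0,4,0,0,0,0,0,0,2,0,0,0,0,0,0,0,0]
}}

```text
clock: 22.38
position: [0.5024, -0.0474, 0.2131]
ee_rot: [0.0, 0.995, 0.103, 0.0]
contact_force: [0.1, -0.3, -0.9]
width: 0.0137
```

Call:
{"method": "drive_tool", "body": {
  "targets": [0,0,0,0,0,2,0,0,0,0,0,0,2,0,0,0,0,0,0,0.8,0,0,0,0,0,0,0,0]
}}

```text
clock: 22.88
position: [0.5024, -0.0475, 0.2087]
ee_rot: [0.0, 0.995, 0.103, 0.0]
contact_force: [-0.9, -0.3, 2.0]
width: 0.0138
```

Call:
{"method": "drive_tool", "body": {
  "targets": [0,0,0,0,0,0.5,0,0,0,0,0,0,0,0,0,0,0,0,0,0,0.4,0,0,0,0,0,0,0.7,0,0,0,0,0,-10,0.7,0,0,0,0,0,-40,0.7,0,0,0,0,0,-20,0.7,0,0,0,0,0,0,0.7]
}}

```text
clock: 23.88
position: [0.5035, -0.0478, 0.2798]
ee_rot: [0.001, 0.995, 0.103, 0.002]
contact_force: [-0.0, 0.6, -0.5]
width: 0.06
```

Run:
```python
from fit import *
s=get_image("scene");t=get_image("top")
y=np.radians(12);W=np.array([.502,-.0475]);g=W+.063*np.array([np.cos(y),np.sin(y)]);print("grip",g)
plan((g[0],g[1],.169))
L=[(circ(W,.025,.204),(0,0,255)),(circ(W,.03,.186),(0,255,0)),(circ(W,.008,.222),(0,255,0))]
L+=polys(W,y,(9,9),(9,9),(9,9))[3:5]
draw(s,"scene",L,290,175,380,265,8,"s18c.png");draw(t,"top",L,280,165,400,265,6,"t18c.png")
```

```text
grip [ 0.5636233  -0.03440156]
t23.98 pos [ 0.502  -0.0474  0.2774] turn(tool,deg) [-0.01  0.03 -0.17] shift mm (after turn) [6.290e+01 1.000e-01 1.084e+02] F [ 0.5 -0.5 -0.7] w0.0602
```

View pics/s18c.png

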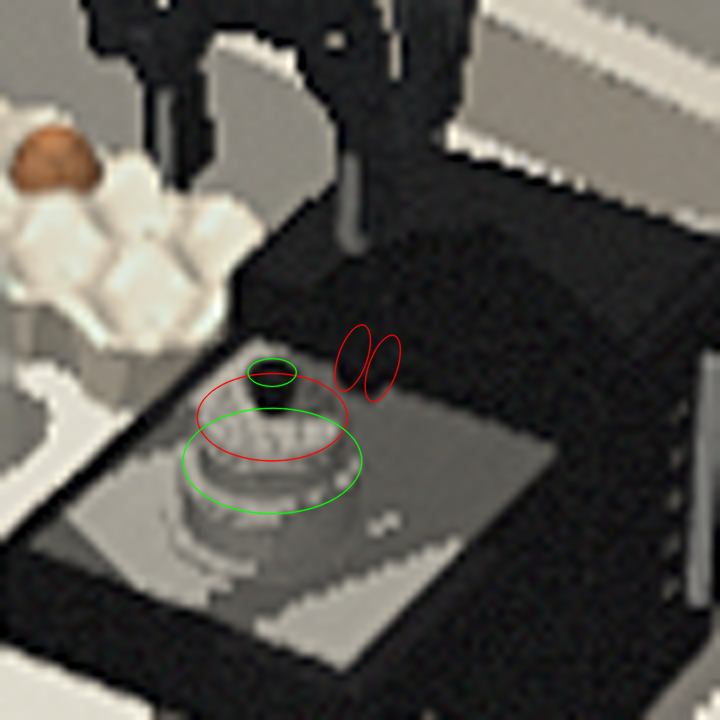

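View pics/t18c.png

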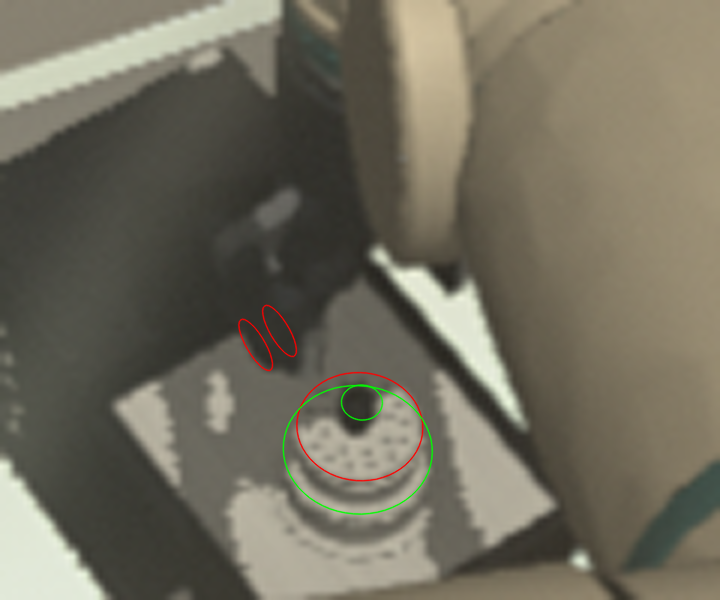

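```bash
python3 - <<'E'
from ov import *
s=cv2.imread("pics/s1.png")[:,:,::-1];t=cv2.imread("pics/t1.png")[:,:,::-1]
f=lambda i:(255*(i/255.)**.45).astype(np.uint8)
L=polys(np.array([.501,-.048]),np.radians(12),(9,9),(9,9),(9,9))[3:5]
draw(f(s),"scene",L,310,200,360,245,12,"a1.png");draw(f(t),"top",L,300,205,350,250,12,"a2.png")
E
cd pics; python3 -c "
import cv2,numpy as np
cv2.imwrite('a.png',cv2.resize(np.hstack([cv2.imread('a1.png'),cv2.imread('a2.png')]),(800,360)))"
```

```text
(no output)
```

View pics/a.png

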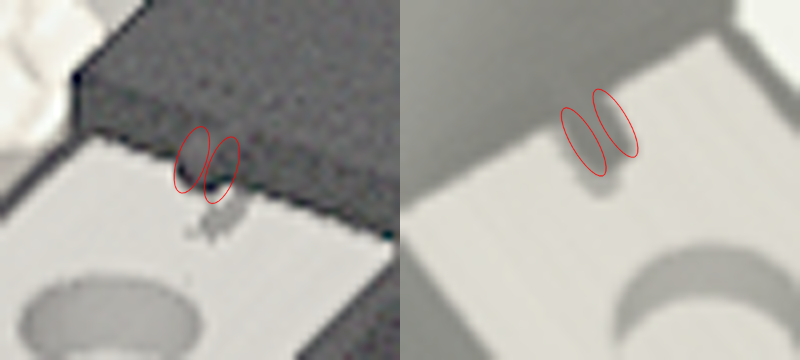

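Run:
```python
from ov import *
t=cv2.imread("pics/t1.png")
w=np.array([[.40,.06],[.62,.06],[.62,-.16],[.40,-.16]])
px=proj("top",np.c_[w,np.full(4,.16)]).astype(np.float32)
dst=((w-[.40,-.16])*4000).astype(np.float32)   # col=x,row=y
H=cv2.getPerspectiveTransform(px,dst)
r=cv2.warpPerspective(t,H,(880,880),flags=cv2.INTER_CUBIC)
g=cv2.cvtColor(r,cv2.COLOR_BGR2GRAY)
cv2.imwrite("pics/rect.png",cv2.resize(r[::-1],(600,600)))
m=((g>130)&(g<212)).astype(np.uint8);m=cv2.morphologyEx(m,cv2.MORPH_OPEN,np.ones((15,15)))
cs,_=cv2.findContours(m,cv2.RETR_EXTERNAL,cv2.CHAIN_APPROX_NONE)
for c in sorted(cs,key=cv2.contourArea)[-2:]:
    (cx,cy),sz,a=cv2.minAreaRect(c);print(cv2.contourArea(c)/16e6,cx/4000+.4,cy/4000-.16,np.array(sz)/4000,a)
    print(cv2.approxPolyDP(c,60,True).reshape(-1,2)/4000+[.4,-.16])
```

```text
0.00029421875 0.4053605794906616 -0.041927886962890626 [0.00701115 0.05981542] 11.309932708740234
[[ 0.4125 -0.071 ]
 [ 0.4    -0.0125]]
0.0169400625 0.5168803710937501 -0.04393997192382813 [0.14347821 0.12468703] 11.424067497253418
[[ 0.46    -0.118  ]
 [ 0.4365   0.002  ]
 [ 0.574    0.0295 ]
 [ 0.5855  -0.02625]
 [ 0.5565  -0.03675]
 [ 0.59025 -0.05225]
 [ 0.59775 -0.09025]]
```

View pics/rect.png

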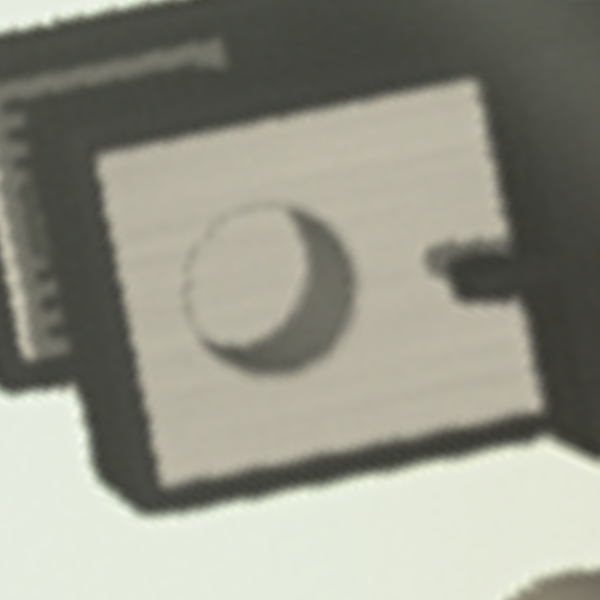

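Call:
{"method": "drive_tool", "body": {
  "targets": [0,0,0,21,0,0,0.6,0,0,0,21,0,5,0.6,0,0,0,21,0,15,0.6,0,0,0,0,0,30,0.6,0,0,0,0,0,25,0.6,0,0,0,0,0,15,0.6,0,0,0,0,0,0,0.6,0,0,0,0,0,0,0.6]
}}

```text
clock: 24.98
position: [0.5647, -0.0347, 0.1885]
ee_rot: [0.0, 0.995, 0.103, 0.001]
contact_force: [-0.2, -0.0, 1.1]
width: 0.0516
```

Run:
```python
from fit import *
s=get_image("scene");t=get_image("top")
plan((.5637,-.035,.169))
f=lambda i:(255*(i/255.)**.45).astype(np.uint8)
L=polys(np.array([.502,-.0475]),np.radians(11.5),(9,9),(9,9),(9,9))[3:5]
draw(f(s),"scene",L,295,180,365,255,9,"s19c.png");draw(f(t),"top",L,290,180,370,255,9,"t19c.png")
```

```text
t25.07 pos [ 0.5648 -0.0347  0.1889] turn(tool,deg) [ 0.06 -0.12 -0.17] shift mm (after turn) [-1.1  0.  19.9] F [0.4 0.4 0. ] w0.0512
```

View pics/s19c.png

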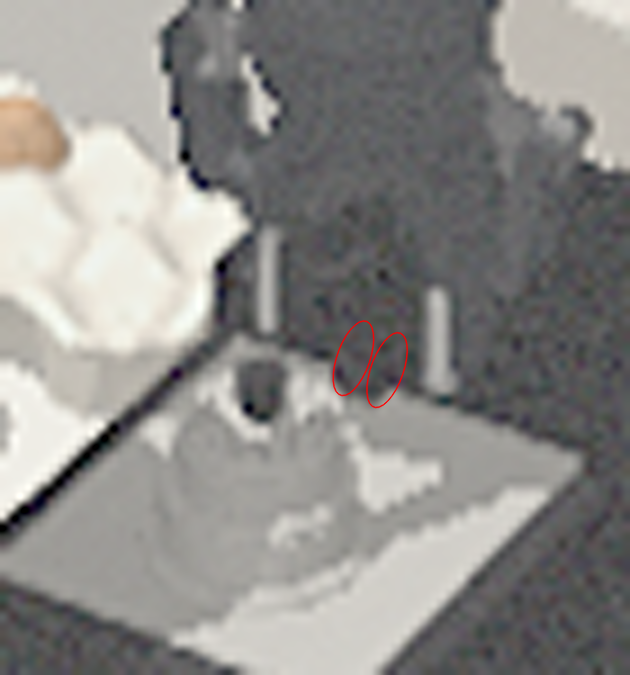

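View pics/t19c.png

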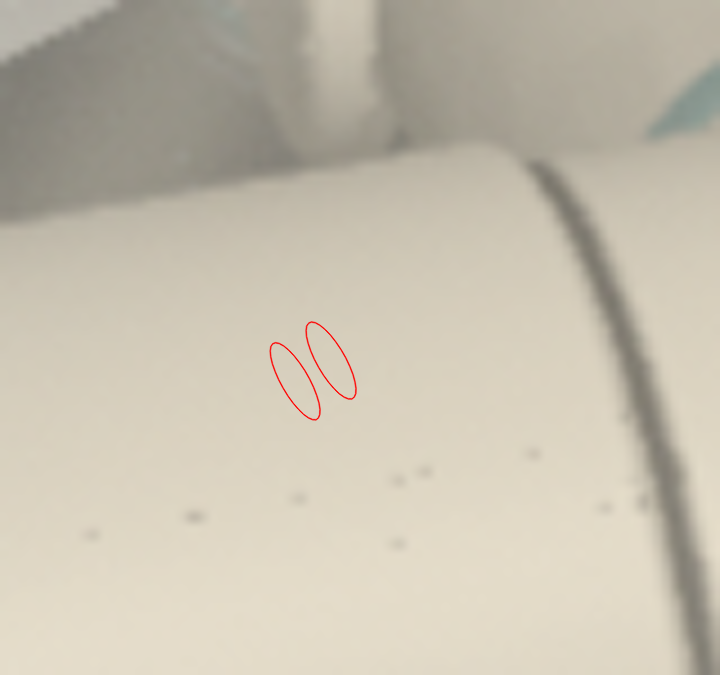

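Call:
{"method": "drive_tool", "body": {
  "targets": [0,0,0,-1,0,10,0.6,0,0,0,0,0,7,0.6,0,0,0,0,0,2.5,0.6,0,0,0,0,0,0,0.6]
}}

```text
clock: 25.58
position: [0.5629, -0.0348, 0.168]
ee_rot: [-0.0, 0.995, 0.103, -0.0]
contact_force: [-0.4, -0.5, -0.5]
width: 0.0513
```

Call:
{"method": "drive_tool", "body": {
  "targets": [0,0,0,0,0,0,0,0,0,0,0,0,0,0,0,0,0,0,0,0,0,0,0,0,0,0,0,0,0,0,0,0,0,0,0],
  "grip_force": 30
}}

```text
clock: 26.2
position: [0.5633, -0.0355, 0.1685]
ee_rot: [0.001, 0.995, 0.103, 0.0]
contact_force: [0.4, -3.4, 0.3]
width: 0.0112
```

Run:
```python
from fit import *
s=get_image("scene")
plan((.5637,-.035,.169));print(pose()[2]["moment"])
f=lambda i:(255*(i/255.)**.45).astype(np.uint8)
draw(f(s),"scene",[],295,180,365,255,9,"s20c.png")
```

```text
t26.25 pos [ 0.5633 -0.0354  0.1685] turn(tool,deg) [ 0.08 -0.03 -0.18] shift mm (after turn) [ 0.5 -0.4 -0.5] F [ 0.  -3.5  1.4] w0.0115
[-0.53470554 -0.10449494 -0.1251526 ]
```

View pics/s20c.png

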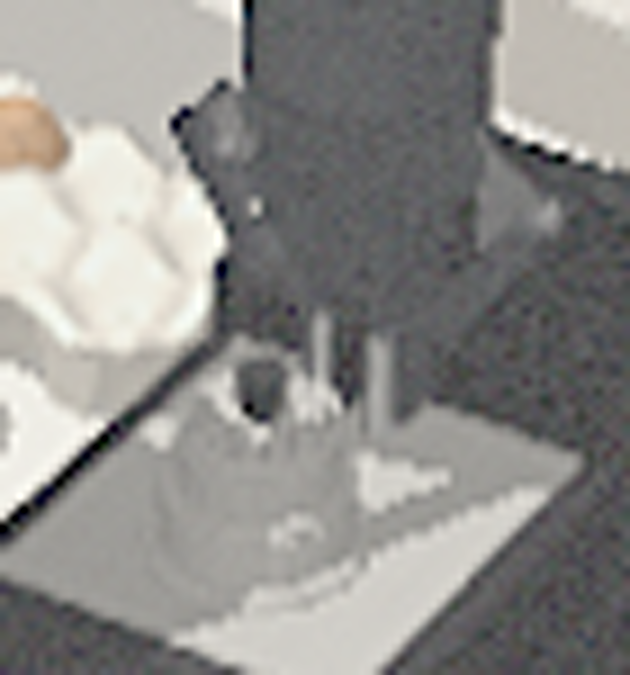

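Call:
{"method": "drive_tool", "body": {
  "targets": [0,0,0,0,1,0,0,0,0,0,0.5,0,-11.7,0,0,0,0,1.5,0,-11.6,0,0,0,0,2.5,0,-11.4,0,0,0,0,0,0,0,0]
}}

```text
clock: 26.88
position: [0.5679, -0.0346, 0.2041]
ee_rot: [0.0, 0.995, 0.103, 0.0]
contact_force: [0.7, -1.5, -0.9]
width: 0.0115
```

Run:
```python
from fit import *
s=get_image("scene")
plan((.5637,-.035,.169));print(pose()[2]["moment"])
f=lambda i:(255*(i/255.)**.45).astype(np.uint8)
draw(f(s),"scene",[],295,150,385,255,7,"s21c.png")
```

```text
t26.93 pos [ 0.5678 -0.0346  0.2037] turn(tool,deg) [ 0.01 -0.05 -0.16] shift mm (after turn) [-4.1 -0.5 34.7] F [ 0.1 -1.2  0. ] w0.0112
[-0.20633085 -0.17018084 -0.21450646]
```

View pics/s21c.png

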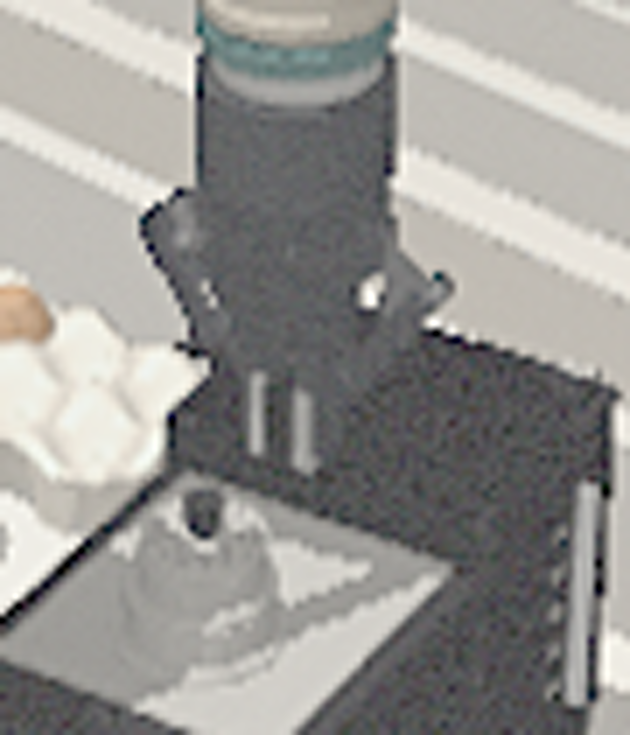

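Call:
{"method": "drive_tool", "body": {
  "targets": [0,0,0,3.5,0.5,-11.2,0,0,0,0,4.5,0,-10.8,0,0,0,0,5.4,0,-10.4,0,0,0,0,6.3,0,-9.9,0,0,0,0,7.1,0,-9.3,0,0,0,0,0,0,0,0]
}}

```text
clock: 27.68
position: [0.5942, -0.0293, 0.2555]
ee_rot: [-0.0, 0.995, 0.103, 0.0]
contact_force: [-2.9, 1.4, 0.1]
width: 0.0115
```

Call:
{"method": "drive_tool", "body": {
  "targets": [0,0,0,7.9,0,-8.6,0,0,0,0,8.6,0,-7.9,0,0,0,0,9.3,0,-7.1,0,0,0,0,9.9,0,-6.3,0,0,0,0,0,0,0,0,0,0,0,0,0,0,0]
}}

```text
clock: 28.42
position: [0.6298, -0.0221, 0.2852]
ee_rot: [-0.0, 0.995, 0.103, 0.001]
contact_force: [-2.7, 2.7, 1.9]
width: 0.0112
```

Run:
```python
from fit import *
s=get_image("scene");t=get_image("top")
cv2.imwrite("pics/s22.png",s[:,:,::-1])
y=np.radians(11.5);h=np.array([.502,-.0475])+.197*np.array([np.cos(y),np.sin(y)])
p,r,st=pose();c=p-.019*r.as_matrix()[:,2]
d=(h-c[:2])@np.array([np.cos(y),np.sin(y)]);lat=(h-c[:2])@np.array([-np.sin(y),np.cos(y)])
print("angle",np.degrees(np.arctan2(c[2]-.188,d)),"radius",np.hypot(c[2]-.188,d),"lat",lat)
plan((.5637,-.035,.169));print(st["moment"])
f=lambda i:(255*(i/255.)**.45).astype(np.uint8)
def M(P):
    P=np.array(P);a=np.array([[np.cos(y),-np.sin(y)],[np.sin(y),np.cos(y)]]);return np.c_[P[:,:2]@a.T+h,P[:,2]]
L=[]
for th,col in((55,(0,255,255)),(60,(0,255,0)),(65,(0,0,255))):
    q=np.radians(th);a,b=np.cos(q),np.sin(q)
    L.append((M([[-.109*a,-.07,.188+.109*b],[-.109*a,.07,.188+.109*b],[0,.07,.188],[0,-.07,.188],[-.109*a,-.07,.188+.109*b]]),col))
draw(f(s),"scene",L,295,130,405,235,7,"s22c.png");draw(f(t),"top",L,250,120,380,255,5.5,"t22c.png")
```

```text
angle 60.020728260832314 radius 0.1340648495766728 lat 0.0006499413472192423
t28.52 pos [ 0.6296 -0.0222  0.2851] turn(tool,deg) [ 0.01 -0.15 -0.16] shift mm (after turn) [-67.1  -1.2 116.1] F [-1.4  2.7  1.5] w0.0117
[ 0.47860649  0.29081483 -0.13583264]
```

View pics/s22c.png

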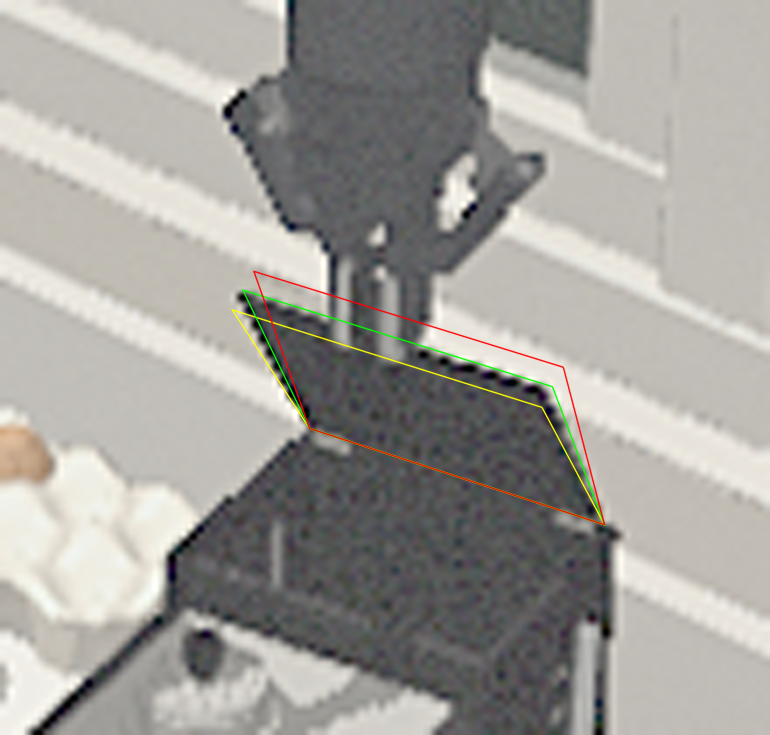

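View pics/t22c.png

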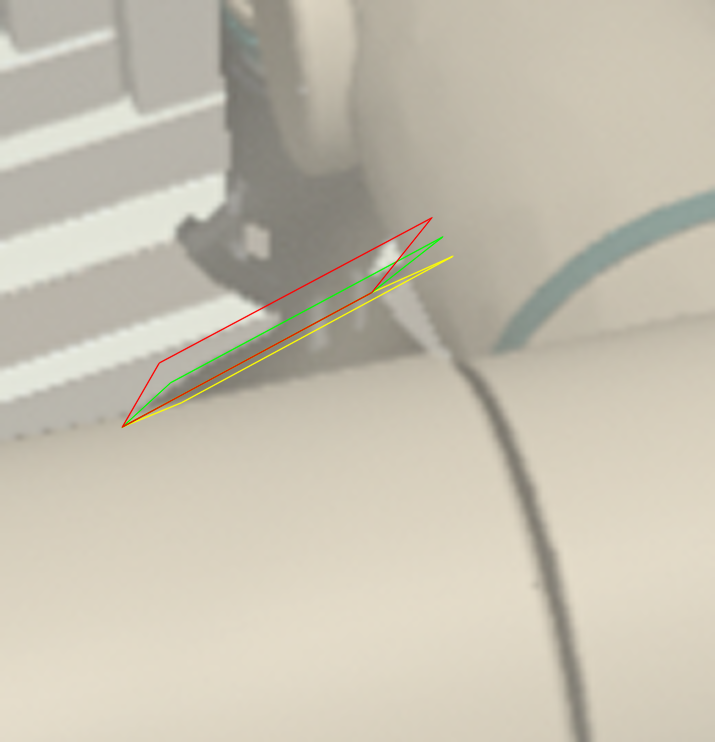

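Call:
{"method": "drive_tool", "body": {
  "targets": [0,0,0,0,-0.7,0,0,0,0,0,0,0,0,0,0,0,0,0,0,0,0]
}}

```text
clock: 28.9
position: [0.6293, -0.0222, 0.2849]
ee_rot: [0.0, 0.995, 0.103, 0.001]
contact_force: [-0.9, 1.3, 3.2]
width: 0.0113
```

Run:
```python
from fit import *
s=get_image("scene")
plan((.5637,-.035,.169))
cv2.imwrite("pics/s23.png",s[:,:,::-1])
W=(.502,-.0475)
L=[(circ(W,.025,.204),(0,0,255)),(circ(W,.03,.186),(0,255,0)),(circ(W,.035,.164),(255,0,0))]
draw(s,"scene",L,280,190,380,265,8,"s23c.png")
a=cv2.imread("pics/s1.png").astype(int);d=np.abs(a-s[:,:,::-1]).max(2)
cv2.imwrite("pics/diff.png",np.clip(d*2,0,255).astype(np.uint8))
```

```text
t28.95 pos [ 0.6293 -0.0222  0.2849] turn(tool,deg) [ 0.06 -0.08 -0.18] shift mm (after turn) [-66.8  -1.1 115.9] F [-1.5  1.   2.6] w0.0110
```

View pics/s23c.png

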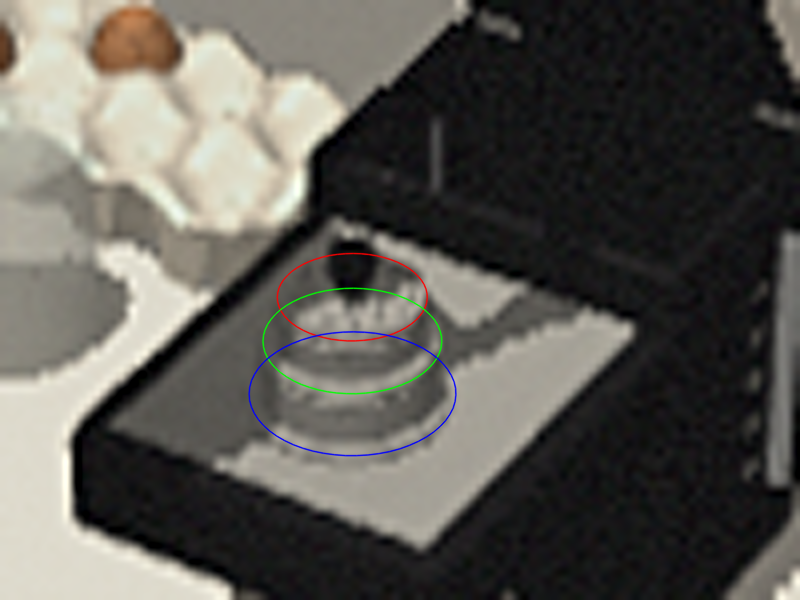

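View pics/s23.png

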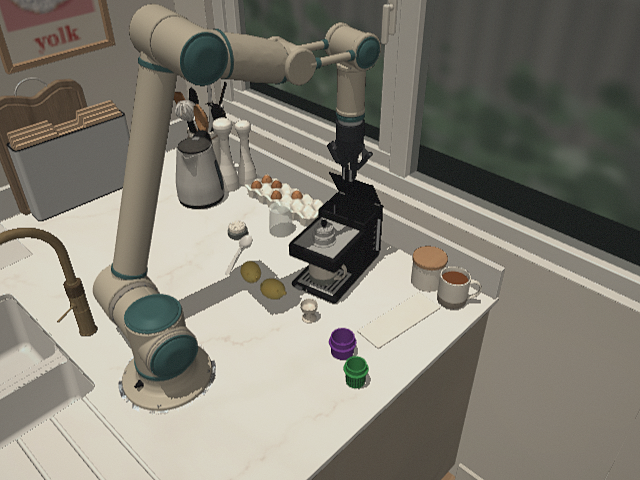

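The three parts sit stacked in the well, matching the expected seated outlines (flange ellipse at crop 352,394). The flap is held open, the stone is empty and the other objects have not moved, so I am handing in.

```bash
python3 -c "
from rig import *
print(sign_off())"
```

```text
the job is handed in; nothing more can be done
None
```

The basket, mesh filter and spreader are back in the brew-head well, put in in that order. I finished with the gripper still holding the flap at about 60°, and handed the job in at about 29 s.

**Seating:** each part touched down within 0.2 mm of its expected height, with the tool at 162.9, 188.2 and 208.7 mm. In the last picture all three line up with the outlines of fully seated parts.

**Flap:** the tool position works out to 60.0° with a 134 mm radius. The scene camera shows the plate at about 59–60°. The last grip reading was 11 mm on the 12 mm disc.

**Other objects:** in the last scene picture everything else stands where it was, including the green and purple look-alikes. I judged this by eye.

**Disagreements:**
- The well turned out to be about 2 mm farther in x than the cameras gave. The basket touched the well wall with about 4 N, and I corrected for it.
- The two cameras also differed by up to 7 mm on the spreader. I used the scene view, and the grasp landed on the knob.
- The gripper reads about 1–3 mm under the stated diameters.
- The top camera could not confirm the final flap angle because the arm hid most of the flap.

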